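Set out the sharpening stones

ROBOT

A 7-joint arm with a two-finger parallel gripper is mounted at the origin on the work surface. World frame = base frame: x ahead of the robot, y to its left, z up, the work surface at z = 0. Lengths are in m, angles in rad, forces in N, time in s.
With the tool pointing down it reaches from about 0.35 to 0.9 m from the base axis. Payload 19.9 kg.
Tool frame: the origin (TCP) lies at the very end of the fingers, on their centre line; the grasp point (between the pads) lies arm.pinch_z behind it (arm.pinch_z is the distance from the TCP to the grasp point, in m); x points along the fingers, y is the direction in which the jaws open and shut, and the axes are right-handed (so a half turn about x gives the same grasp; the last joint's range is limited). The gripper opens to 94 mm and grips with 3 to 60 N. Pads are 16 mm wide; open, the fingers measure 119 mm over their backs; the gripper's body (75 mm by 177 mm) begins 78 mm behind the grasp point.
Start: joints at [1.216, 0.417, -0.01, 1.614, 0.005, 1.111, -0.053], TCP at [0.192, -0.595, 0.171] pointing down, gripper open.
Joint ranges: [-2.81, 2.81], [-0.39, 2.02], [-1.27, 1.25], [0.06, 2.57], [-1.19, 4.33], [0.19, 2], [-2.82, 2.82]. Speed limits (rad/s): [1.89, 1.89, 2.39, 2.39, 3.01, 3.01, 3.01].

INTERFACE

Orientations are given as a rotation vector (axis times angle).
In Python, from bench import get_state, eyes, arm gives the robot as it stands. The module is installed in compiled form; this text tells all that it offers.
- The arm moves only by the tool servo_tool, never from a script. Its argument "series" is a list of rows, each a list of 3 entries, a list of its own where there are three numbers: the turn, a rotation vector about the tool's x, y, z in degrees, then the shift along the tool's x, y, z in mm, then the finger opening in mm, from 0 to 94. A call has 1 to 8 rows; each row shifts and turns the pose as measured when the row begins, along the tool's axes as they then stand; what a row does not reach is not made up. A row lasts 1/10 s, in which the tool goes at most 50 mm and 8.59 degrees, less where a joint would pass 70% of its speed; a pose out of reach is approached as far as the arm can. A call with a gripper value outside its range is refused whole. The fingers move at their own pace and stop on an object; "grip_force" is the grip in N (left out, the last holds). Time passes only in rows, so rows that do not move let the fingers close. It gives the time, the measured TCP pose, the force and the opening at its end, in the units of the state.
- get_state(): the state, without advancing time (a new reading comes with each control period).
- eyes.read_camera(name): name is "side" or "top" or "wrist"; returns a dict with "frame" (400x640x3 uint8, red, green, blue), "vertical_fov" (degrees; the focal length in pixels is half the picture's height over the tangent of half this angle, whatever the lens; pixels are square), "cx", "cy" (the principal point, pixels), "world_from_camera" (4x4, takes a point from camera to world coordinates); the wrist camera has in their place "mount" (4x4, takes a point from camera to tool coordinates, whose origin is the TCP and whose axes are the tool frame's). Camera axes: x right, y down, z forward; pixel columns grow to the right and rows downward; lengths in m; the calibration is good to about 2 mm. A picture is of the moment at which its call begins: read the wrist's pose just before it. There is no depth.
- arm.sign_off(): hands the job in, once; it reports no verdict.
The state is a dict: "time": time; "q": joint angles; "joint_velocities": joint speeds; "joint_efforts": joint torques, N m; "eef_pos": TCP position; "tool_rot": TCP orientation; "wrist_force": force on the tool from outside, world axes, zero at the start; "wrist_torque": the same for the moment, N m; "gripper_width": opening from 0.0 (shut) to 1.0 (fully open).
Only numpy, scipy, OpenCV 4.12 (cv2) and the standard library are available. Lean on these libraries where they do the work, as an engineer would, in place of code of your own. Each camera call takes 0.05 s, during which the arm holds its last target. There are 200 camera calls.

TASK

Set the honing board up for sharpening: put the three long stones on it in a straight row between the steel diamond plate and the leather strop, evenly spaced and parallel to those two, in order of use: the black coarse stone next to the diamond plate, the orange medium stone in the middle, the white fine stone next to the strop. Set the small green slurry stone centred on top of the white stone, and lay the gouge on the board crosswise to the stones, midway between their near ends and the board's red edge and roughly centred on the orange stone. Leave the amber jar on the cork mat undisturbed.

Things in the scene. Friction and masses are not known exactly. Their poses are not given: they have to be found in the camera images.
- board: Honing board, fixed: plywood, 260 (its x) x 410 (y) x 12 mm, on the bench to the robot's left or right. Origin: centre of its underside; z up, x roughly away from the robot. Red strip 12 mm wide along its edge at x = -123 mm (robot's side). Diamond plate and strop are fixed on it at x = 40, y = 176 and -176 mm, either way round; so even spacing puts the stones at x = 40, y = -88, 0, 88 mm.
- diamond_plate: Diamond plate at one end of the honing board, fixed: bright steel with rows of dark dots on a blue base, 120 mm (x, along the board's x) by 46 mm (y), 26 mm high. Origin: centre of its underside, on top of the board.
- strop: Leather strop at the other end of the honing board, fixed: matt brown leather on a dark wood block, 120 mm (x, along the board's x) by 46 mm (y), 26 mm high. Origin: centre of its underside, on top of the board.
- coarse: Coarse sharpening stone, loose: black bar 110 mm (x) by 44 mm (y) by 24 mm high, about 0.25 kg. Origin: centre of its underside, z up. It starts on the cork mat (4 mm thick, on the bench beside the board), x roughly away from the robot.
- medium: Medium sharpening stone, loose: orange bar, same size, weight and axes as the coarse one; starts on the cork mat.
- fine: Fine sharpening stone, loose: white bar, same size, weight and axes as the coarse one; starts on the cork mat.
- slurry: Slurry stone, loose: small green block 60 mm (x) by 30 mm (y) by 24 mm high, about 0.09 kg. Origin: centre of its underside, z up. Starts on the cork mat.
- gouge: Carving gouge, loose, lying flat, 200 mm long along its x. Origin: middle of its length, level of its underside; z up. Brown wooden handle, 22 mm square, x = -100 to 15 mm; steel blade, 4 to 6 mm thick at 11 mm height, x = 15 to 100 mm. About 0.14 kg, balances near x = -20 mm: grip the handle there, across its y. Starts at the side of the cork mat, blade away from the robot.
- jar: Amber glass jar with a dark lid, a bystander: 44 mm across, 60 mm high, standing loose on the cork mat among the stones. Origin: centre of its underside. Not to be moved. (A 70 x 50 x 16 mm wood offcut also lies among the stones; it does not matter.)
Things that resemble listed ones, but are neither listed nor needed, are in the scene too. Several things look just like the slurry: the one meant starts farthest to the robot's right.

How it is judged:
By the outcome, as a careful person would: the job done as asked, in the order asked, and still so for the second after the job is handed in, with the robot touching nothing.
It also fails if it takes over 125 s, if anything falls off the work surface, if the arm or the gripper's body presses on something with over 40 N, if the wrist force passes 120 N, or if a joint passes its speed limit or range.

## Working session

There is one attempt and no reset: what is moved stays moved. The work goes in short steps, Python scripts to look and compute and a tool call to move; the robot and the scene stay as the last step left them, time stands still between calls to the robot, and variables do not carry over. Pictures are saved under pics/ and viewed, about 12 in all and at most 16, crops included, and the job is handed in when it is done.

Besides the shell and the picture viewer there is one more tool, called as name(argument=value, ...), one argument or row to a line, values as JSON. servo_tool: Moves the arm, as the interface text tells. Its arguments: {"type":"object","properties":{"series":{"type":"array"},"grip_force":{"type":"number"}},"required":["series"]}

```bash
mkdir -p pics; ls; cat > h.py <<'E'
import numpy as np, cv2
from bench import get_state, eyes, arm
from scipy.spatial.transform import Rotation as R
def cam(n):
    s=get_state(); c=eyes.read_camera(n)
    if n=="wrist":
        T=np.eye(4);T[:3,:3]=R.from_rotvec(s["tool_rot"]).as_matrix();T[:3,3]=s["eef_pos"]
        c["world_from_camera"]=T@np.array(c["mount"])
    return c
def ray(c,uv,z):
    W=np.array(c["world_from_camera"]);f=200/np.tan(np.radians(c["vertical_fov"])/2)
    d=W[:3,:3]@np.array([(uv[0]-c["cx"])/f,(uv[1]-c["cy"])/f,1]);o=W[:3,3]
    return o+d*(z-o[2])/d[2]
def proj(c,p):
    W=np.array(c["world_from_camera"]);f=200/np.tan(np.radians(c["vertical_fov"])/2)
    q=W[:3,:3].T@(np.array(p)-W[:3,3]);return c["cx"]+f*q[0]/q[2],c["cy"]+f*q[1]/q[2]
def save(c,n): cv2.imwrite(n,c["frame"][:,:,::-1])
E
python3 - <<'E'
from h import *
s=get_state();print(s,arm.pinch_z)
for n in("top","side","wrist"):
    c=cam(n);save(c,f"pics/{n}0.png");print(n,c["vertical_fov"],c["cx"],c["cy"]);print(np.round(c["world_from_camera"],3))
    if n=="top":
        for u in((0,0),(640,0),(640,400),(0,400)):print(ray(c,u,0))
E
```

```text
pics
{'time': 0.0, 'q': array([ 1.21648362,  0.41797747, -0.01031792,  1.61417865,  0.00471251,
        1.11069818, -0.05300698]), 'joint_velocities': array([-0.00128111,  0.00036762,  0.00030087,  0.00048986, -0.00026076,
       -0.0006682 , -0.0012579 ]), 'joint_efforts': array([-2.76765597e-03, -8.51249456e+01,  6.37397747e-01, -4.25994730e+01,
       -4.89560177e-02,  1.85655121e-02,  1.01863268e-04]), 'eef_pos': array([ 0.19219337, -0.59426858,  0.17012119]), 'tool_rot': array([ 2.05282661,  0.3250391 , -2.0534259 ]), 'wrist_force': array([0.54322692, 0.04594849, 0.18659666]), 'wrist_torque': array([-0.04296082,  0.01413187, -0.02724834]), 'gripper_width': 1.0023733037669045} 0.0188
top 54.034504296413516 317.58102633348136 200.55378956538198
[[-0.009 -0.998  0.055  0.392]
 [-1.     0.009  0.003  0.064]
 [-0.004 -0.055 -0.998  1.436]
 [ 0.     0.     0.     1.   ]]
[1.24186435 1.26357743 0.        ]
[ 1.21571178 -1.15069887  0.        ]
[-0.24931767 -1.07175023  0.        ]
[-0.23313597  1.21042179  0.        ]
side 57.84722852308884 314.5479969536472 200.52390801278963
[[-0.994 -0.088  0.062  0.418]
 [-0.108  0.786 -0.608  0.701]
 [ 0.005 -0.611 -0.791  0.882]
 [ 0.     0.     0.     1.   ]]
wrist 68.72194546969571 317.98523890438514 199.60397369532552
[[ 0.308 -0.916 -0.258  0.266]
 [-0.951 -0.297 -0.082 -0.57 ]
 [-0.002  0.27  -0.963  0.383]
 [ 0.     0.     0.     1.   ]]
```

View pics/top0.png

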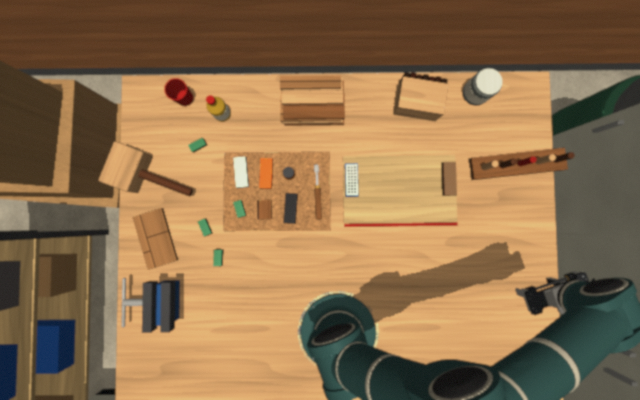

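View pics/side0.png

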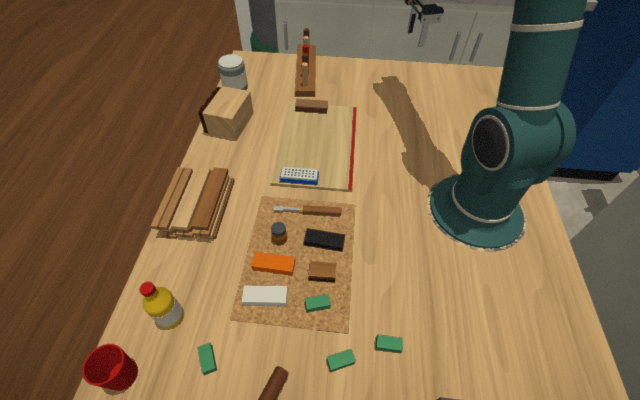

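The top view shows the board on the robot's right with the diamond plate at its left end (351,179) and the strop at its right end (449,178). The cork mat has white (240,171), orange (266,172), jar (288,173), black (290,207), offcut (264,209), green (239,208) and the gouge (318,190). The other greens lie farther left, so the one on the mat is the slurry. The side view agrees.

Next I get a wrist view from above for precise poses.

```bash
cat >> h.py <<'E'
def down(yaw):  # tool x down, tool y (jaw axis) at world angle yaw (deg)
    a=np.radians(yaw);x=np.array([0,0,-1.]);y=np.array([np.cos(a),np.sin(a),0]);return np.stack([x,y,np.cross(x,y)],1)
def plan(*wps,start=None,step=45,deg=8,op=94):
    """wps: (pos_mm TCP, yaw_deg). prints rows"""
    s=get_state();p=np.array(s["eef_pos"])*1000;M=R.from_rotvec(s["tool_rot"]).as_matrix()
    if start is not None:p=np.array(start[0],float);M=down(start[1])
    rows=[]
    for P,yaw in wps:
        T=min((down(yaw),down(yaw+180)),key=lambda D:R.from_matrix(M.T@D).magnitude())
        P=np.array(P,float);rv=R.from_matrix(M.T@T).as_rotvec(degrees=True)
        n=max(1,int(np.ceil(max(np.linalg.norm(P-p)/step,np.linalg.norm(rv)/deg))))
        for i in range(n):
            rows.append([np.round(rv/n,1).tolist(),np.round(M.T@(P-p)/n,1).tolist(),op])
            M=M@R.from_rotvec(rv/n,degrees=True).as_matrix();p=p+(P-p)/(n-i) if 0 else p
            # shift expressed along axes at row start
            p=p+((P-p)/(n-i))
            # recompute direction for the next row
            if i<n-1: pass
        # note: shifts divided by remaining rows
    return rows
E
python3 - <<'E'
import re
t=open('h.py').read()
i=t.index('        for i in range(n):')
t=t[:i]+'''        for i in range(n):
            d=(P-p)/(n-i)
            rows.append([np.round(rv/n,1).tolist(),np.round(M.T@d,1).tolist(),op])
            M=M@R.from_rotvec(rv/n,degrees=True).as_matrix();p=p+d
    return rows
def show(rows):
    for i in range(0,len(rows),8):print(rows[i:i+8])
def where():
    s=get_state();M=R.from_rotvec(s["tool_rot"]).as_matrix()
    print("t %.1f"%s["time"],np.round(np.array(s["eef_pos"])*1000,1),"yaw %.1f"%np.degrees(np.arctan2(M[1,1],M[0,1])),"tilt",np.round(M[:2,0],3),"F",np.round(s["wrist_force"],1),"w %.1f"%(94*s["gripper_width"]))
'''
open('h.py','w').write(t)
from h import *
where()
c=cam("top")
for u in((240,171),(266,172),(290,207),(318,190),(240,209),(351,179),(449,178)):print(u,ray(c,u,.02)[:2].round(3))
# jaw axis orientation options
show(plan(((480,0,380),90)))
show(plan(((480,0,380),-72)))
E
```

```text
t 0.1 [ 192.2 -594.4  170.3] yaw -72.1 tilt [-0.     0.001] F [0.4 0.2 0.1] w 93.8
(240, 171) [0.58  0.349]
(266, 172) [0.576 0.255]
(290, 207) [0.448 0.168]
(318, 190) [0.508 0.067]
(240, 209) [0.442 0.349]
(351, 179) [ 0.547 -0.053]
(449, 178) [ 0.548 -0.408]
[[[1.1, 0.0, 0.0], [-13.1, -29.8, -28.5], 94], [[1.1, 0.0, 0.0], [-13.1, -30.4, -28.0], 94], [[1.1, 0.0, 0.0], [-13.1, -30.9, -27.4], 94], [[1.1, 0.0, 0.0], [-13.1, -31.4, -26.7], 94], [[1.1, 0.0, 0.0], [-13.1, -32.0, -26.1], 94], [[1.1, 0.0, 0.0], [-13.1, -32.5, -25.5], 94], [[1.1, 0.0, 0.0], [-13.1, -33.0, -24.9], 94], [[1.1, 0.0, 0.0], [-13.1, -33.4, -24.2], 94]]
[[[1.1, 0.0, 0.0], [-13.1, -33.9, -23.6], 94], [[1.1, 0.0, 0.0], [-13.1, -34.4, -22.9], 94], [[1.1, 0.0, 0.0], [-13.1, -34.8, -22.2], 94], [[1.1, 0.0, 0.0], [-13.1, -35.2, -21.5], 94], [[1.1, 0.0, 0.0], [-13.1, -35.6, -20.8], 94], [[1.1, 0.0, 0.0], [-13.1, -36.0, -20.1], 94], [[1.1, 0.0, 0.0], [-13.1, -36.4, -19.4], 94], [[1.1, 0.0, 0.0], [-13.1, -36.8, -18.7], 94]]
[[[-0.0, 0.0, 0.0], [-13.1, -29.8, -28.5], 94], [[-0.0, 0.0, 0.0], [-13.1, -29.8, -28.5], 94], [[-0.0, 0.0, 0.0], [-13.1, -29.8, -28.5], 94], [[-0.0, 0.0, 0.0], [-13.1, -29.8, -28.6], 94], [[-0.0, 0.0, 0.0], [-13.1, -29.8, -28.6], 94], [[-0.0, 0.0, 0.0], [-13.1, -29.8, -28.6], 94], [[-0.0, 0.0, 0.0], [-13.1, -29.8, -28.6], 94], [[-0.0, 0.0, 0.0], [-13.1, -29.8, -28.6], 94]]
[[[-0.0, 0.0, 0.0], [-13.1, -29.8, -28.6], 94], [[-0.0, 0.0, 0.0], [-13.1, -29.8, -28.6], 94], [[-0.0, 0.0, 0.0], [-13.1, -29.8, -28.6], 94], [[-0.0, 0.0, 0.0], [-13.1, -29.8, -28.6], 94], [[-0.0, 0.0, 0.0], [-13.1, -29.8, -28.6], 94], [[-0.0, 0.0, 0.0], [-13.1, -29.8, -28.6], 94], [[-0.0, 0.0, 0.0], [-13.1, -29.8, -28.6], 94], [[-0.0, 0.0, 0.0], [-13.1, -29.8, -28.6], 94]]
```

servo_tool(
  series=[
    [[1.1,0,0],[-12,-32,-31],94],
    [[1.1,0,0],[-12,-33,-30],94],
    [[1.1,0,0],[-12,-33,-29],94],
    [[1.1,0,0],[-12,-34,-29],94],
    [[1.1,0,0],[-12,-34,-28],94],
    [[1.1,0,0],[-12,-35,-27],94],
    [[1.1,0,0],[-12,-35,-27],94],
    [[1.1,0,0],[-12,-36,-26],94],
  ],
)

```text
time: 1.0
eef_pos: [0.3482, -0.2669, 0.2665]
tool_rot: [2.143, 0.16, -2.152]
wrist_force: [1.9, -1.1, 0.3]
gripper_width: 1.0
```

servo_tool(
  series=[
    [[1.1,0,0],[-12,-36,-25],94],
    [[1.1,0,0],[-12,-37,-24],94],
    [[1.1,0,0],[-12,-37,-23],94],
    [[1.1,0,0],[-12,-37,-23],94],
    [[1.1,0,0],[-12,-38,-22],94],
    [[1.1,0,0],[-12,-38,-21],94],
    [[1.1,0,0],[-12,-38,-20],94],
    [[1.1,0,0],[-12,-39,-20],94],
  ],
)

```text
time: 1.8
eef_pos: [0.5063, 0.0603, 0.368]
tool_rot: [-2.212, 0.018, 2.215]
wrist_force: [1.3, -1.4, 0.9]
gripper_width: 1.001
```

```bash
python3 - <<'E'
from h import *
where()
show(plan(((540,-20,350),-90)))
E
```

```text
t 1.8 [506.3  60.3 368. ] yaw -90.9 tilt [-0.001 -0.   ] F [ 1.3 -1.4  0.9] w 94.1
[[[-0.5, 0.0, -0.0], [9.0, 39.9, -17.5], 94], [[-0.5, 0.0, -0.0], [9.0, 40.0, -17.2], 94]]
```

servo_tool(
  series=[
    [[-0.4,0,0],[9,40,-17],94],
    [[-0.5,0,0],[9,40,-17],94],
    [[0,0,0],[0,0,0],94],
  ],
)

```text
time: 2.1
eef_pos: [0.5427, -0.0137, 0.3506]
tool_rot: [2.219, 0.014, -2.216]
wrist_force: [-0.6, 0.3, -0.3]
gripper_width: 0.999
```

```bash
python3 - <<'E'
from h import *
where();c=cam("wrist");save(c,"pics/w1.png")
for p in((.547,-.053,.038),(.448,.168,.03)):print(proj(c,p))
E
```

```text
t 2.1 [542.7 -13.7 350.6] yaw -89.4 tilt [0.001 0.002] F [-0.6  0.3 -0.3] w 93.9
(np.float64(340.8423880780514), np.float64(160.5053761078117))
(np.float64(223.45102644310552), np.float64(210.2855528950899))
```

View pics/w1.png

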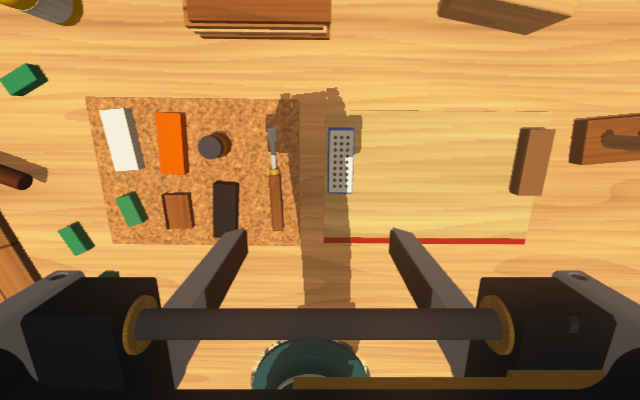

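The wrist view shows white (121,140), orange (172,143), jar (212,145), black (226,208), green (131,209), gouge (275,175), plate (340,160), strop (529,160) and the red strip along row 241. All are clear of the fingers. Next I measure these by colour masks.

```bash
cat >> h.py <<'E'
def rect(c,mask,z,near=None):
    """min-area rect (world mm) of largest blob (near pixel)"""
    n,l,st,ce=cv2.connectedComponentsWithStats(mask.astype(np.uint8))
    if near is not None:
        ok=[i for i in range(1,n) if st[i,4]>60]; i=min(ok,key=lambda i:np.hypot(*(ce[i]-near)))
    else: i=1+np.argmax(st[1:,4])
    ct=max(cv2.findContours((l==i).astype(np.uint8),cv2.RETR_EXTERNAL,cv2.CHAIN_APPROX_NONE)[0],key=len)[:,0]
    w=np.array([ray(c,u,z)[:2]*1000 for u in ct],np.float32)
    (cx,cy),(a,b),t=cv2.minAreaRect(w)
    if a<b:a,b,t=b,a,t+90
    t=(t+90)%180-90   # angle of the long axis
    return np.round([cx,cy,a,b,t],1),st[i,4]
E
python3 - <<'E'
from h import *
im=cv2.imread("pics/w1.png");
hsv=cv2.cvtColor(im,cv2.COLOR_BGR2HSV)
for n,u in dict(wtop=(118,140),wside=(137,150),otop=(170,143),oside=(185,140),ctop=(228,208),cside=(216,205),gtop=(132,205),gside=(128,222),strtop=(535,160),strside=(516,160),red=(420,241),board=(440,180),cork=(200,110),plate=(335,140),hand=(276,200),blade=(273,135),bsh=(345,220)).items():print(n,hsv[u[1],u[0]])
cv2.imwrite("pics/w1c.png",cv2.resize(im[90:255,80:300],None,fx=3.6,fy=3.6,interpolation=cv2.INTER_CUBIC))
E
```

```text
wtop [ 24  27 245]
wside [ 15  77 113]
otop [ 13 253 246]
oside [ 10 224 115]
ctop [ 10 100  64]
cside [ 10 107  62]
gtop [ 64 128 152]
gside [ 64 127 153]
strtop [ 14 162 165]
strside [ 14 167  78]
red [  4 207 193]
board [ 19 139 229]
cork [ 15 168 215]
plate [ 19  51 149]
hand [ 12 191 159]
blade [ 13  52 122]
bsh [ 17 146 157]
```

View pics/w1c.png

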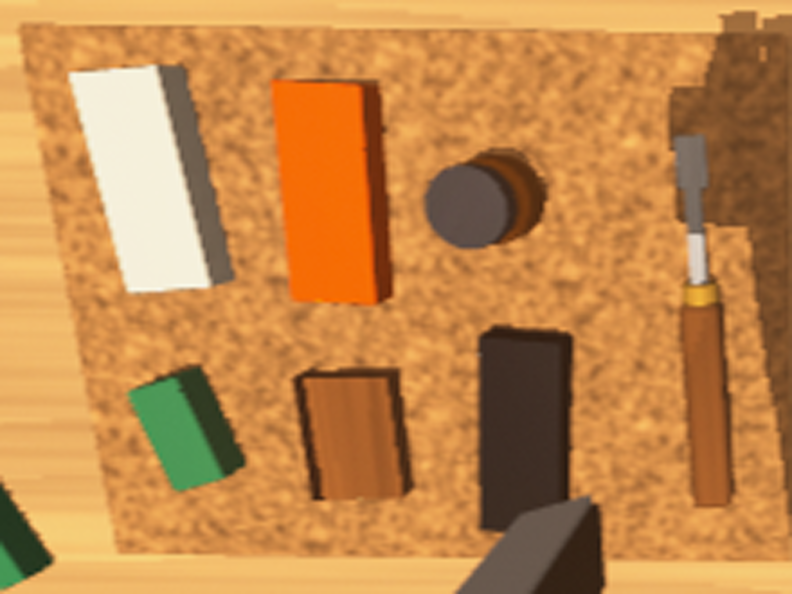

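The crop shows unobstructed top faces for white, orange and green, and the gouge handle. The black stone's lower right corner is hidden by a finger.

```bash
python3 - <<'E'
from h import *
where();c=cam("wrist");h=cv2.cvtColor(c["frame"],cv2.COLOR_RGB2HSV);H,S,V=[h[...,i].astype(int) for i in range(3)]
yy,xx=np.mgrid[:400,:640]
top=yy<250
m=dict(
 white=((S<60)&(V>190)&top,.028,(121,140)),orange=((S>235)&(V>190)&top,.028,(172,143)),
 green=((abs(H-64)<10)&(V>115)&top,.028,(131,209)),
 black=((V<75)&top&(xx<241),.027,(226,208)),
 jarlid=((V<110)&(S<90)&top&(xx<220)&(xx>195)&(yy<165),.060+.004,(210,145)),
 handle=((abs(H-12)<3)&(S>150)&(V<185)&top&(xx>262)&(xx<290)&(yy>175),.026,(275,200)),
 red=(((H<8)|(H>172))&(S>180)&top&(yy>230)&(xx>320)&(xx<530),.012,(420,241)),
 strop=((V>120)&(V<190)&(abs(H-14)<4)&(S>145)&top&(xx>505)&(xx<560),.038,(529,160)),
 plate=((((S<110))|((H>90)&(H<130)))&top&(xx>318)&(xx<360),.038,(340,160)))
out=c["frame"].copy()
for n,(k,z,u) in m.items():
    try:
        r,a=rect(c,k,z,u);print(n,r,a)
        q=cv2.boxPoints(((float(r[0]),float(r[1])),(float(r[2]),float(r[3])),float(r[4])))
        cv2.polylines(out,[np.array([proj(c,(*p/1000,z)) for p in q]).round().astype(int)],True,(0,255,255))
    except Exception as e: print(n,e)
cv2.imwrite("pics/w2.png",cv2.resize(out[90:260,80:560,::-1],None,fx=1.66,fy=1.66))
E
```

```text
t 2.1 [542.1 -11.1 351.3] yaw -89.3 tilt [0.002 0.003] F [-0.3  0.4  1. ] w 94.0
white [577.7 347.2 108.3  43.1   5.3] 1452
orange [572.4 255.4 108.1  42.6  -2.3] 1433
green [445.  351.3  57.7  26.7  17.4] 402
black [447.4 164.8 113.6  46.3  -4.7] 1256
jarlid [571.  174.5  36.   32.   -4.5] 364
handle [459.4  69.3 110.3  29.9   1.5] 717
red [ 383.6 -322.6  220.5   11.   -89.2] 557
strop [ 548.4 -394.3  122.4   61.4    0.8] 1656
plate [ 5.458e+02 -5.180e+01  1.191e+02  4.710e+01  1.000e-01] 1731
```

View pics/w2.png

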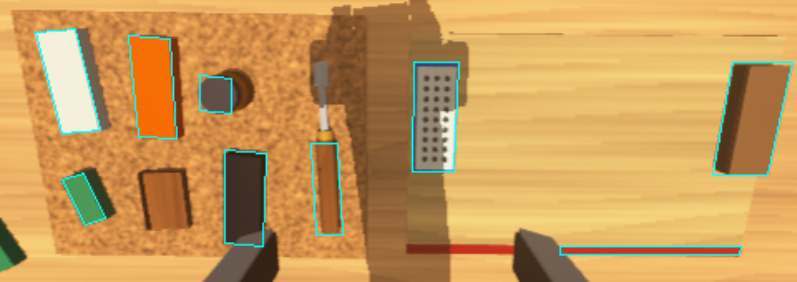

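Stones, slurry, plate and strop match their stated sizes, and the strop mask includes its side face. I take one closer look at the board for its pose.

servo_tool(
  series=[
    [[0,0,0],[8,44,-8],94],
    [[0,0,0],[8,44,-8],94],
    [[0,0,0],[8,44,-8],94],
    [[0,0,0],[8,44,-8],94],
    [[0,0,0],[8,44,-8],94],
    [[0,0,0],[0,0,0],94],
    [[0,0,0],[0,0,0],94],
  ],
)

```text
time: 2.9
eef_pos: [0.5873, -0.2278, 0.3138]
tool_rot: [2.219, 0.031, -2.201]
wrist_force: [0.2, 0.3, 0.6]
gripper_width: 1.001
```

```bash
python3 - <<'E'
from h import *
where();c=cam("wrist");save(c,"pics/w3.png");where()
E
```

```text
t 2.9 [ 587.3 -227.8  313.8] yaw -88.6 tilt [0.008 0.003] F [0.2 0.3 0.6] w 94.1
t 3.0 [ 587.1 -228.3  313.7] yaw -88.6 tilt [0.008 0.002] F [ 0.1 -0.3 -0. ] w 94.0
```

View pics/w3.png

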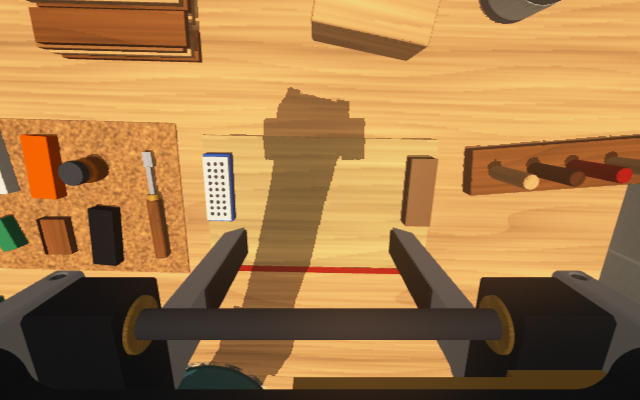

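The plate is at (219,186), the strop at (420,190), and the red strip runs from (240,268) to (397,271).

```bash
python3 - <<'E'
from h import *
c=cam("wrist");where();h=cv2.cvtColor(c["frame"],cv2.COLOR_RGB2HSV);H,S,V=[h[...,i].astype(int) for i in range(3)]
yy,xx=np.mgrid[:400,:640];top=(yy<225)&(yy>145)
print(h[190,402],h[190,406],h[190,420],h[190,445])
out=c["frame"].copy()
pm=((((S<100)|((H>95)&(H<130)&(V>40))))&top&(xx>195)&(xx<240)).astype(np.uint8)
pm=cv2.morphologyEx(pm,cv2.MORPH_CLOSE,np.ones((5,5)))
for n,k,z,u in(("plate",pm,.038,(219,186)),("platelight",cv2.morphologyEx(((S<100)&(V>150)&top&(xx>195)&(xx<240)).astype(np.uint8),cv2.MORPH_CLOSE,np.ones((5,5))),.038,(219,186)),
 ("strop",(V>120)&(V<185)&(abs(H-13)<4)&top&(xx>398)&(xx<442),.038,(420,190)),
 ("red",((H<8)|(H>172))&(S>180)&(yy>255)&(yy<280)&(xx>236)&(xx<402),.012,(320,270))):
    r,a=rect(c,k,z,u);print(n,r,a)
    q=cv2.boxPoints(((float(r[0]),float(r[1])),(float(r[2]),float(r[3])),float(r[4])))
    cv2.polylines(out,[np.array([proj(c,(*p/1000,z)) for p in q]).round().astype(int)],True,(0,255,255))
# red line fit
k=((H<8)|(H>172))&(S>180)&(yy>255)&(yy<280)&(xx>236)&(xx<402)
w=np.array([ray(c,u,.012)[:2]*1000 for u in zip(xx[k],yy[k])],np.float32)
print("red fit",cv2.fitLine(w,cv2.DIST_HUBER,0,.01,.01).ravel())
cv2.imwrite("pics/w3c.png",cv2.resize(out[120:285,190:450,::-1],None,fx=3,fy=3))
E
```

```text
t 3.0 [ 587.1 -227.7  313.9] yaw -88.6 tilt [0.008 0.002] F [ 0.4 -0.6 -0.2] w 94.3
[ 17 146 188] [ 13 161  79] [ 14 155 173] [ 17 148 234]
plate [ 5.477e+02 -5.720e+01  1.196e+02  5.110e+01  2.000e-01] 2019
platelight [546.4 -54.1 116.   46.8   1.5] 1628
strop [ 5.481e+02 -4.023e+02  1.176e+02  4.570e+01  1.000e-01] 1690
red [ 382.5 -233.   314.9   11.9  -89.7] 848
red fit [ 6.0974737e-03 -9.9998140e-01  3.8258954e+02 -2.3348059e+02]
```

View pics/w3c.png

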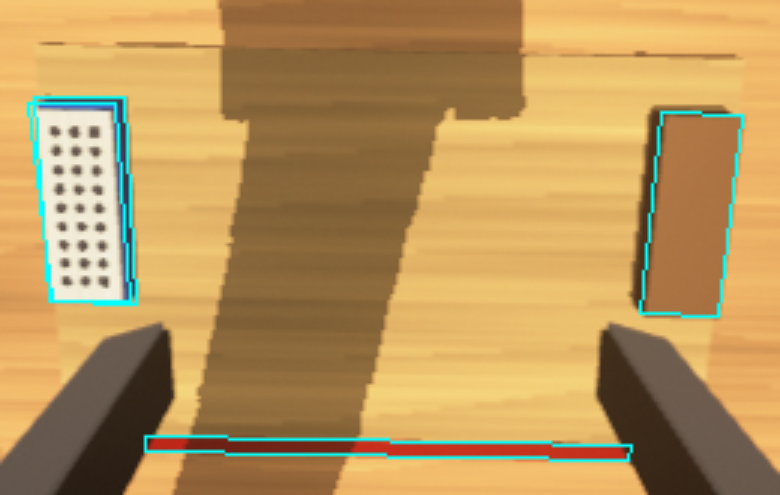

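Board frame: the midpoint of plate and strop is (547,-227.5), and both the red strip fit and the plate–strop line give 0.35°. Black is also unobstructed in this view, so I measure it and plan the pick.

```bash
python3 - <<'E'
from h import *
c=cam("wrist");h=cv2.cvtColor(c["frame"],cv2.COLOR_RGB2HSV);H,S,V=[h[...,i].astype(int) for i in range(3)]
yy,xx=np.mgrid[:400,:640]
print(h[240,90:125].tolist())
k=(V<75)&(yy<267)&(yy>195)&(xx>80)&(xx<128)
print(rect(c,k,.028,(107,236)))
where()
show(plan(((447,165,200),-94.7)))
E
```

```text
[[14, 168, 149], [13, 78, 39], [11, 72, 39], [11, 72, 39], [11, 72, 39], [11, 72, 39], [13, 77, 40], [13, 78, 39], [11, 74, 38], [10, 77, 40], [11, 72, 39], [8, 68, 41], [10, 77, 40], [11, 70, 40], [10, 75, 41], [8, 68, 41], [10, 75, 41], [10, 75, 41], [12, 81, 41], [9, 79, 42], [7, 77, 43], [9, 77, 43], [8, 71, 43], [12, 81, 41], [11, 105, 34], [10, 128, 30], [13, 136, 30], [12, 145, 30], [11, 132, 31], [11, 141, 29], [11, 136, 30], [11, 132, 31], [13, 167, 124], [15, 167, 211], [16, 163, 233]]
(array([448.8, 159.6, 117.2,  57.6,  -4.8]), np.int32(1790))
t 3.0 [ 587.3 -227.3  314.1] yaw -88.5 tilt [0.008 0.002] F [-0.3  0.2  0.3] w 94.2
[[[0.6, -0.0, 0.0], [11.4, -39.6, 13.1], 94], [[0.6, -0.0, 0.0], [11.4, -39.4, 13.5], 94], [[0.6, -0.0, 0.0], [11.4, -39.3, 13.9], 94], [[0.6, -0.0, 0.0], [11.4, -39.1, 14.3], 94], [[0.6, -0.0, 0.0], [11.4, -39.0, 14.8], 94], [[0.6, -0.0, 0.0], [11.4, -38.8, 15.2], 94], [[0.6, -0.0, 0.0], [11.4, -38.6, 15.6], 94], [[0.6, -0.0, 0.0], [11.4, -38.5, 16.0], 94]]
[[[0.6, -0.0, 0.0], [11.4, -38.3, 16.4], 94], [[0.6, -0.0, 0.0], [11.4, -38.1, 16.8], 94]]
```

servo_tool(
  series=[
    [[0.6,0,0],[11,-40,13],62],
    [[0.6,0,0],[11,-40,13],62],
    [[0.6,0,0],[11,-39,14],62],
    [[0.6,0,0],[11,-39,14],62],
    [[0.6,0,0],[11,-39,15],62],
    [[0.6,0,0],[11,-39,15],62],
    [[0.6,0,0],[11,-39,15],62],
    [[0.6,0,0],[11,-38,16],62],
  ],
)

```text
time: 3.85
eef_pos: [0.4709, 0.1022, 0.2264]
tool_rot: [-2.214, 0.064, 2.174]
wrist_force: [1.4, 0.7, 0.5]
gripper_width: 0.66
```

servo_tool(
  series=[
    [[0.6,0,0],[11,-38,16],62],
    [[0.6,0,0],[11,-38,16],62],
    [[0,0,0],[0,0,0],62],
  ],
)

```text
time: 4.15
eef_pos: [0.4379, 0.1901, 0.204]
tool_rot: [-2.213, 0.075, 2.165]
wrist_force: [-0.0, -0.6, -0.1]
gripper_width: 0.664
```

```bash
cat >> h.py <<'E'
def colmask(c,name,lim=260):
    h=cv2.cvtColor(c["frame"],cv2.COLOR_RGB2HSV);H,S,V=[h[...,i].astype(int) for i in range(3)]
    yy,xx=np.mgrid[:400,:640]
    m=dict(white=(S<60)&(V>190),orange=(S>235)&(V>190),green=(abs(H-64)<10)&(V>115),black=(S<115)&(V<75)&(V>34),
      handle=(abs(H-12)<3)&(S>150)&(V<185))[name]&(yy<lim)
    return cv2.morphologyEx(m.astype(np.uint8),cv2.MORPH_OPEN,np.ones((3,3)))
def find(c,name,approx,z):
    u=proj(c,(approx[0]/1000,approx[1]/1000,z));return rect(c,colmask(c,name),z,u)
E
python3 - <<'E'
from h import *
where();c=cam("wrist");save(c,"pics/w4.png")
print(find(c,"black",(447,163),.028),proj(c,(.447,.163,.028)))
for n,a in(("orange",(572,255)),("white",(578,347)),("green",(445,351))):print(n,find(c,n,a,.028))
show(plan(((447,165,6),-94.7),op=62))
E
```

```text
t 4.2 [437.9 190.1 204. ] yaw -93.8 tilt [ 0.022 -0.003] F [-0.  -0.6 -0.1] w 62.4
(array([450.3, 334. ,  53.1,   6.2,  18. ]), np.int32(178)) (np.float64(338.0522958504287), np.float64(172.21948845828805))Traceback (most recent call last):
  File "<stdin>", line 4, in <module>
  File "h.py", line 58, in find
    u=proj(c,(approx[0]/1000,approx[1]/1000,z));return rect(c,colmask(c,name),z,u)
                                                       ~~~~^^^^^^^^^^^^^^^^^^^^^^^
  File "h.py", line 43, in rect
    ok=[i for i in range(1,n) if st[i,4]>60]; i=min(ok,key=lambda i:np.hypot(*(ce[i]-near)))
                                                ~~~^^^^^^^^^^^^^^^^^^^^^^^^^^^^^^^^^^^^^^^^^
ValueError: min() iterable argument is empty
```

View pics/w4.png

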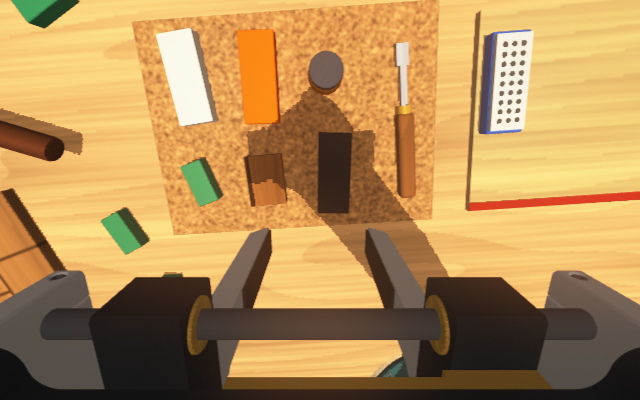

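The view shows black at (335,172) in the arm's shadow, orange (258,76), white (186,76), green (200,182) and the gouge (404,120). The lighting differs from the last view, so I adapt the masks.

```bash
python3 - <<'E'
from h import *
c=cam("wrist");h=cv2.cvtColor(c["frame"],cv2.COLOR_RGB2HSV)
for n,u in dict(btop=(335,172),bshadow=(300,172),orange=(258,76),oside=(280,76),white=(186,76),wside=(208,76),green=(197,182),gside=(212,182)).items():print(n,h[u[1],u[0]])
H,S,V=[h[...,i].astype(int) for i in range(3)];yy,xx=np.mgrid[:400,:640]
U=yy<225
for n,k,u in(("black",(V<62)&U&(xx>310)&(xx<362),(335,172)),("orange",(S>225)&(V>200)&U,(258,76)),("white",(S<60)&(V>190)&U,(186,76)),("green",(H>50)&(H<80)&(S>80)&(V>100)&U,(197,182))):
    print(n,*rect(c,cv2.morphologyEx(k.astype(np.uint8),cv2.MORPH_OPEN,np.ones((3,3))),.028,u))
show(plan(((447,165,100),-94.5),op=62,step=30))
E
```

```text
btop [ 11 130  49]
bshadow [ 14 170 141]
orange [ 15 234 252]
oside [ 17 160 242]
white [ 26  16 251]
wside [ 15 160 227]
green [ 61 109 177]
gside [ 35 110  72]
black [445.1 168.6 107.6  41.6  -3.9] 2454
orange [571.7 256.1 108.5  43.   -2.4] 3211
white [577.1 347.6 108.5  43.3   5.1] 3226
green [444.9 351.6  58.2  28.   16.9] 867
[[[0.1, -0.3, -0.0], [26.2, 5.1, -1.5], 62], [[0.1, -0.3, -0.0], [26.2, 5.1, -1.6], 62], [[0.1, -0.3, -0.0], [26.2, 5.1, -1.8], 62], [[0.1, -0.3, -0.0], [26.2, 5.1, -1.9], 62]]
```

servo_tool(
  series=[
    [[0.1,-0.6,0],[25,7,-3],62],
    [[0.1,-0.6,0],[25,7,-2],62],
    [[0,0,0],[25,7,-2],62],
    [[0,0,0],[15,0,0],62],
    [[0,0,0],[0,0,0],62],
    [[0,0,0],[0,0,0],62],
  ],
)

```text
time: 4.85
eef_pos: [0.4504, 0.1594, 0.1155]
tool_rot: [-2.192, 0.091, 2.174]
wrist_force: [0.8, -0.1, -0.4]
gripper_width: 0.659
```

```bash
python3 - <<'E'
from h import *
where()
show(plan(((445.5,168,7),-94),op=62,step=25))
E
```

```text
t 4.8 [450.4 159.4 115.5] yaw -94.5 tilt [ 0.008 -0.004] F [ 0.8 -0.1 -0.4] w 62.0
[[[-0.1, -0.1, -0.0], [21.7, -1.7, 1.3], 62], [[-0.1, -0.1, -0.0], [21.7, -1.7, 1.3], 62], [[-0.1, -0.1, -0.0], [21.7, -1.7, 1.2], 62], [[-0.1, -0.1, -0.0], [21.7, -1.7, 1.2], 62], [[-0.1, -0.1, -0.0], [21.7, -1.7, 1.1], 62]]
```

servo_tool(
  series=[
    [[0,-0.2,0],[22,-2,2],62],
    [[0,-0.2,0],[22,-2,1],62],
    [[0,0,0],[20,-2,1],62],
    [[0,0,0],[10,-1,1],62],
    [[0,0,0],[0,0,0],62],
  ],
)

```text
time: 5.35
eef_pos: [0.4512, 0.1662, 0.0452]
tool_rot: [-2.192, 0.093, 2.169]
wrist_force: [-0.5, 0.0, 0.4]
gripper_width: 0.659
```

```bash
python3 - <<'E'
from h import *
where()
show(plan(((445.5,168,7),-94),op=62,step=20))
E
```

```text
t 5.3 [451.2 166.2  45.2] yaw -94.7 tilt [ 0.011 -0.003] F [-0.5  0.   0.4] w 61.9
[[[-0.4, -0.3, -0.1], [19.1, -0.7, 3.1], 62], [[-0.4, -0.3, -0.1], [19.1, -0.7, 3.0], 62]]
```

servo_tool(
  series=[
    [[-0.4,-0.4,0],[19,-1,5],62],
    [[-0.3,-0.4,0],[19,-1,5],62],
  ],
)

```text
time: 5.55
eef_pos: [0.445, 0.1693, 0.0103]
tool_rot: [-2.189, 0.079, 2.182]
wrist_force: [-0.2, -0.0, 0.3]
gripper_width: 0.661
```

```bash
python3 - <<'E'
from h import *
where()
show(plan(((445.5,168,7),-94),op=62,step=20))
E
```

```text
t 5.5 [445.  169.3  10.3] yaw -94.1 tilt [ 0.003 -0.001] F [-0.2 -0.   0.3] w 62.1
[[[-0.1, -0.2, -0.0], [3.3, 1.3, -0.6], 62]]
```

servo_tool(
  series=[
    [[0,-0.1,0],[3,1,0],62],
    [[0,0,0],[0,0,0],38],
    [[0,0,0],[0,0,0],38],
    [[0,0,0],[0,0,0],38],
    [[0,0,0],[0,0,0],38],
  ],
  grip_force=30,
)

```text
time: 6.05
eef_pos: [0.4474, 0.1683, 0.0109]
tool_rot: [-2.191, 0.079, 2.179]
wrist_force: [-0.4, -1.4, 0.2]
gripper_width: 0.408
```

```bash
python3 - <<'E'
from h import *
where()
E
```

```text
t 6.0 [447.4 168.3  10.9] yaw -94.1 tilt [ 0.005 -0.001] F [-0.4 -1.4  0.2] w 38.3
```

The opening reads 38.3 where I expected about 44, so I check the picture.

```bash
python3 - <<'E'
from h import *
c=cam("wrist");save(c,"pics/w5.png");where()
s=get_state();print(proj(c,s["eef_pos"]))
E
```

```text
t 6.1 [447.4 168.3  10.9] yaw -94.1 tilt [ 0.005 -0.001] F [0.1 0.3 0. ] w 38.2
(np.float64(318.95245770677013), np.float64(222.28038997959536))
```

View pics/w5.png

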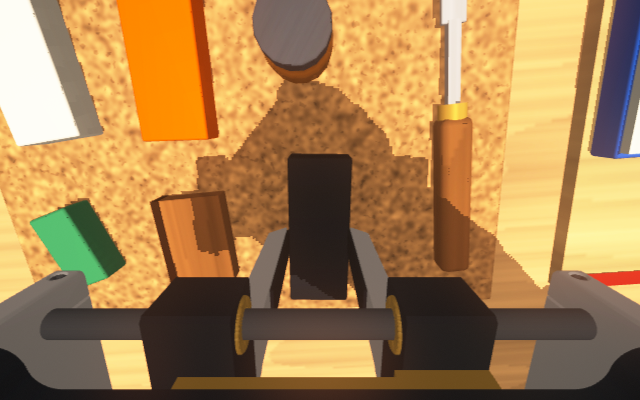

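The fingers flank the black stone. I lift it slightly to check the grip.

servo_tool(
  series=[
    [[0,0,0],[-20,0,0],38],
    [[0,0,0],[-30,0,0],38],
    [[0,0,0],[-30,0,0],38],
    [[0,0,0],[0,0,0],38],
  ],
)

```text
time: 6.5
eef_pos: [0.4465, 0.1686, 0.094]
tool_rot: [-2.19, 0.078, 2.181]
wrist_force: [0.5, 0.0, -1.4]
gripper_width: 0.404
```

```bash
python3 - <<'E'
from h import *
where();c=cam("wrist");save(c,"pics/w6.png");where()
show(plan(((450,80,100),-92),((546,-139.5,90),-89.65),op=38,step=40))
E
```

```text
t 6.5 [446.5 168.6  94. ] yaw -94.1 tilt [ 0.004 -0.001] F [ 0.5  0.  -1.4] w 38.0
t 6.5 [445.9 168.   92.4] yaw -94.1 tilt [ 0.003 -0.001] F [ 0.1  0.3 -0.8] w 38.3
[[[-0.7, -0.1, -0.0], [-2.5, 29.2, -3.5], 38], [[-0.7, -0.1, -0.0], [-2.5, 29.2, -3.1], 38], [[-0.7, -0.1, -0.0], [-2.5, 29.3, -2.8], 38], [[-0.4, -0.0, 0.0], [1.7, 36.0, -17.3], 38], [[-0.4, -0.0, 0.0], [1.7, 36.1, -17.0], 38], [[-0.4, -0.0, 0.0], [1.7, 36.2, -16.8], 38], [[-0.4, -0.0, 0.0], [1.7, 36.3, -16.5], 38], [[-0.4, -0.0, 0.0], [1.7, 36.5, -16.3], 38]]
[[[-0.4, -0.0, 0.0], [1.7, 36.6, -16.0], 38]]
```

View pics/w6.png

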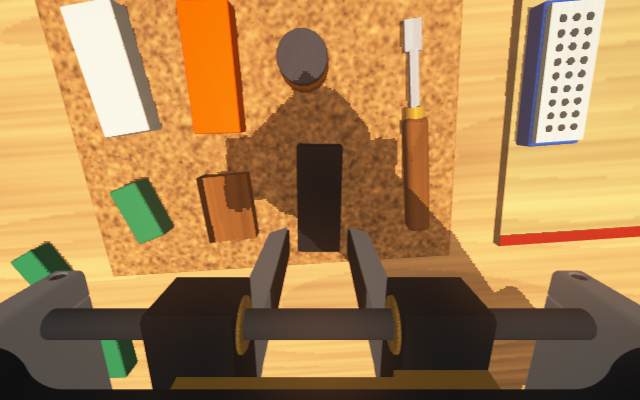

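The stone was not lifted. It is still on the mat at (320,197), and the opening reads 38 both with and without it. I remeasure it and retry with a fully closing command.

```bash
python3 - <<'E'
from h import *
where();c=cam("wrist");h=cv2.cvtColor(c["frame"],cv2.COLOR_RGB2HSV);V=h[...,2].astype(int);yy,xx=np.mgrid[:400,:640]
k=(V<62)&(yy<256)&(yy>130)&(xx>292)&(xx<346)
for z in(.012,.028,.04):print(rect(c,cv2.morphologyEx(k.astype(np.uint8),cv2.MORPH_OPEN,np.ones((3,3))),z,(320,197)))
show(plan(((445.5,168,45),-94),((445.5,168,7),-94),op=62,step=20))
E
```

```text
t 6.5 [445.9 168.   92.4] yaw -94.1 tilt [ 0.003 -0.001] F [ 0.1  0.3 -0.8] w 38.3
(array([442.2, 168.9, 115.2,  45.2,  -4.5]), np.int32(4402))
(array([446.6, 168.6, 108.9,  42.8,  -4.5]), np.int32(4402))
(array([449.9, 168.3, 104.2,  40.9,  -4.5]), np.int32(4402))
[[[-0.0, -0.0, -0.0], [15.4, -0.1, -0.1], 62], [[-0.0, -0.0, -0.0], [15.4, -0.1, -0.1], 62], [[-0.0, -0.0, -0.0], [15.4, -0.1, -0.1], 62], [[0.0, -0.0, -0.0], [19.0, -0.0, 0.0], 62], [[0.0, -0.0, -0.0], [19.0, -0.0, 0.0], 62]]
```

servo_tool(
  series=[
    [[0,0,0],[0,0,0],62],
    [[0,0,0],[15,0,0],62],
    [[0,0,0],[20,0,0],62],
    [[0,0,0],[20,0,0],62],
    [[0,0,0],[17,0,0],62],
    [[0,0,0],[12,0,0],62],
  ],
)

```text
time: 7.2
eef_pos: [0.443, 0.1668, 0.0005]
tool_rot: [-2.182, 0.081, 2.19]
wrist_force: [-0.7, 0.2, -0.2]
gripper_width: 0.662
```

servo_tool(
  series=[
    [[0,0,0],[0,0,0],50],
    [[0,0,0],[0,0,0],20],
    [[0,0,0],[0,0,0],10],
    [[0,0,0],[0,0,0],10],
    [[0,0,0],[0,0,0],10],
  ],
  grip_force=25,
)

```text
time: 7.7
eef_pos: [0.4422, 0.167, -0.0]
tool_rot: [-2.18, 0.081, 2.193]
wrist_force: [-0.7, -0.1, -0.3]
gripper_width: 0.27
```

```bash
python3 - <<'E'
from h import *
where()
E
```

```text
t 7.7 [442.2 167.   -0. ] yaw -94.1 tilt [-0.006 -0.003] F [-0.7 -0.1 -0.3] w 25.4
```

TCP reads z = 0 with no contact force, and the fingers keep closing freely. Something disagrees, so I look.

```bash
python3 - <<'E'
from h import *
where();c=cam("wrist");s=cam("side");t=cam("top")
p=np.array(get_state()["eef_pos"])
print("tcp proj side",proj(s,p),"top",proj(t,p))
u,v=map(int,proj(s,p));a=cv2.resize(s["frame"][v-70:v+70,u-75:u+75],(600,560),interpolation=cv2.INTER_CUBIC)
cv2.imwrite("pics/s7.png",a[:,:,::-1]);save(c,"pics/w7.png")
cv2.imwrite("pics/m7.png",np.hstack([cv2.resize(c["frame"],(448,280)),cv2.resize(a,(300,280))])[:,:,::-1])
E
```

```text
t 7.7 [442.2 167.   -0. ] yaw -94.1 tilt [-0.006 -0.003] F [-0.7 -0.1 -0.3] w 25.4
tcp proj side (np.float64(324.9023130006579), np.float64(242.001706832775)) top (np.float64(290.76463861323), np.float64(208.71683866662656))
```

View pics/m7.png

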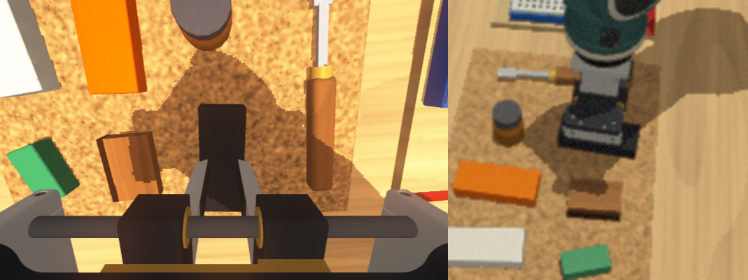

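In the wrist picture the fingers lie over the stone's top. The fingertips therefore end about 30 mm above the reported TCP. I check this against the projected finger gap in the earlier pictures.

```bash
python3 - <<'E'
from h import *
c=eyes.read_camera("wrist");M=np.array(c["mount"]);print(M.round(3))
f=200/np.tan(np.radians(c["vertical_fov"])/2)
for x in(0,-.02,-.03,-.035,-.04):
  for z in(-.008,0,.008):
    q=M[:3,:3].T@(np.array([[x,-.047,z],[x,.047,z]])-M[:3,3]).T
    print(x,z,(c["cx"]+f*q[0]/q[2]).round(0),(c["cy"]+f*q[1]/q[2]).round(0))
im=cv2.imread("pics/w4.png");cv2.imwrite("pics/w4z.png",cv2.resize(im[205:330,190:450],None,fx=3,fy=3,interpolation=cv2.INTER_CUBIC))
where()
E
```

```text
[[ 0.    -0.27   0.963 -0.213]
 [ 1.     0.    -0.    -0.001]
 [-0.     0.963  0.27  -0.078]
 [ 0.     0.     0.     1.   ]]
0 -0.008 [257. 380.] [212. 212.]
0 0 [258. 380.] [222. 222.]
0 0.008 [259. 379.] [232. 232.]
-0.02 -0.008 [252. 386.] [221. 221.]
-0.02 0 [252. 386.] [232. 232.]
-0.02 0.008 [253. 385.] [243. 243.]
-0.03 -0.008 [248. 390.] [227. 227.]
-0.03 0 [249. 389.] [238. 238.]
-0.03 0.008 [250. 388.] [249. 249.]
-0.035 -0.008 [247. 392.] [229. 229.]
-0.035 0 [248. 391.] [241. 241.]
-0.035 0.008 [248. 390.] [252. 252.]
-0.04 -0.008 [245. 393.] [232. 232.]
-0.04 0 [246. 393.] [244. 244.]
-0.04 0.008 [247. 392.] [255. 255.]
t 7.9 [ 4.420e+02  1.669e+02 -3.000e-01] yaw -94.1 tilt [-0.006 -0.003] F [ 0.2 -0.4 -0.7] w 11.4
```

View pics/w4z.png

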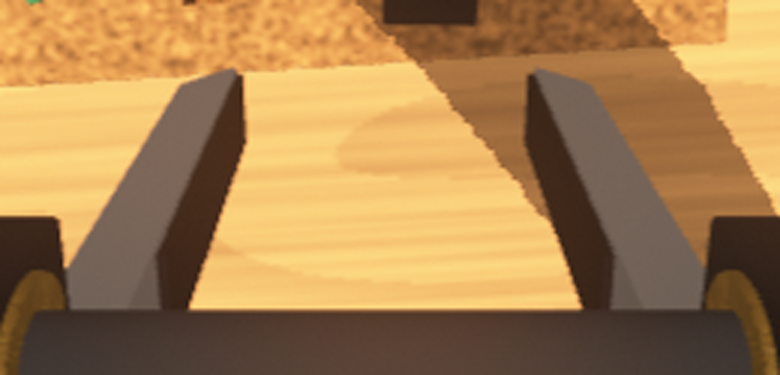

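The tip corners at (269.5,228) and (272,253) fit fingertips about 34 mm short of the reported TCP, centred laterally. I probe the stone's top gently to confirm.

servo_tool(
  series=[
    [[0,0.3,0],[2,0,0],10],
  ],
)

```text
time: 8.0
eef_pos: [0.4423, 0.1669, -0.0022]
tool_rot: [-2.186, 0.081, 2.187]
wrist_force: [-0.5, 0.6, -0.1]
gripper_width: 0.11
```

servo_tool(
  series=[
    [[0,0,0],[2,0,0],10],
  ],
)

```text
time: 8.1
eef_pos: [0.4422, 0.1669, -0.0043]
tool_rot: [-2.187, 0.081, 2.187]
wrist_force: [0.3, 0.0, 0.3]
gripper_width: 0.107
```

servo_tool(
  series=[
    [[0,0,0],[2,0,0],10],
  ],
)

```text
time: 8.2
eef_pos: [0.4422, 0.1669, -0.0065]
tool_rot: [-2.187, 0.081, 2.187]
wrist_force: [-1.5, -0.7, 13.1]
gripper_width: 0.107
```

Contact came at reported z ≈ -6 on a surface at 28 mm. The fingertips are 34 mm above the reported TCP, so I target 34 mm lower from here on. First I back off and open.

servo_tool(
  series=[
    [[0,0,0],[-10,0,0],62],
    [[0,0,0],[-6,0,-2],62],
    [[0,0,0],[0,0,0],62],
    [[0,0,0],[0,0,0],62],
    [[0,0,0],[0,0,0],62],
    [[0,0,0],[0,0,0],62],
    [[0,0,0],[0,0,0],62],
  ],
)

```text
time: 8.9
eef_pos: [0.4443, 0.1668, 0.0109]
tool_rot: [-2.187, 0.081, 2.187]
wrist_force: [0.2, 0.1, 0.2]
gripper_width: 0.646
```

```bash
python3 - <<'E'
from h import *
where()
show(plan(((446,168.5,-26.5),-94.3),op=62,step=15))
E
```

```text
t 8.9 [444.3 166.8  10.9] yaw -94.1 tilt [-0.    -0.003] F [0.2 0.1 0.2] w 60.7
[[[0.1, -0.0, -0.1], [12.5, -0.7, -0.5], 62], [[0.1, -0.0, -0.1], [12.5, -0.6, -0.5], 62], [[0.1, -0.0, -0.1], [12.5, -0.6, -0.5], 62]]
```

Moves are precise when small and slow.

servo_tool(
  series=[
    [[0,0,0],[12,-0.7,-0.6],62],
    [[0,0,0],[12,-0.6,-0.5],62],
    [[0,0,0],[11,-0.5,-0.5],62],
    [[0,0,0],[0,0,0],62],
  ],
)

```text
time: 9.3
eef_pos: [0.4456, 0.1682, -0.028]
tool_rot: [-2.186, 0.081, 2.188]
wrist_force: [0.3, -0.4, 0.2]
gripper_width: 0.663
```

servo_tool(
  series=[
    [[0,0,0],[0,0,0],20],
    [[0,0,0],[0,0,0],20],
    [[0,0,0],[0,0,0],20],
    [[0,0,0],[0,0,0],20],
  ],
  grip_force=25,
)

```text
time: 9.7
eef_pos: [0.4452, 0.1684, -0.0283]
tool_rot: [-2.185, 0.081, 2.19]
wrist_force: [0.5, 0.2, -1.9]
gripper_width: 0.467
```

servo_tool(
  series=[
    [[0,0,0],[-15,0,0],20],
    [[0,0,0],[-25,0,0],20],
    [[0,0,0],[-25,0,0],20],
    [[0,0,0],[-10,0,0],20],
    [[0,0,0],[0,0,0],20],
  ],
)

```text
time: 10.2
eef_pos: [0.4451, 0.1688, 0.0526]
tool_rot: [-2.186, 0.08, 2.189]
wrist_force: [0.2, -0.5, -2.1]
gripper_width: 0.469
```

```bash
python3 - <<'E'
from h import *
where()
show(plan(((450,80,60),-92),((546,-139.5,60),-89.65),op=20,step=40))
E
```

```text
t 10.2 [445.1 168.8  52.6] yaw -94.0 tilt [-0.002 -0.004] F [ 0.2 -0.5 -2.1] w 44.1
[[[-0.7, 0.0, -0.1], [-2.4, 29.4, -3.7], 20], [[-0.7, 0.0, -0.1], [-2.4, 29.5, -3.4], 20], [[-0.7, 0.0, -0.1], [-2.4, 29.5, -3.0], 20], [[-0.4, -0.0, 0.0], [-0.0, 36.0, -17.3], 20], [[-0.4, -0.0, 0.0], [-0.0, 36.1, -17.0], 20], [[-0.4, -0.0, 0.0], [-0.0, 36.2, -16.8], 20], [[-0.4, -0.0, 0.0], [-0.0, 36.3, -16.5], 20], [[-0.4, -0.0, 0.0], [-0.0, 36.5, -16.3], 20]]
[[[-0.4, -0.0, 0.0], [-0.0, 36.6, -16.0], 20]]
```

Gripped: 44.1 mm and about 2.2 N of weight. I carry it to the board beside the plate.

servo_tool(
  series=[
    [[-0.5,0,0],[-2,25,-8],20],
    [[-0.5,0,0],[-2,36,-12],20],
    [[-0.5,0,0],[-2,38,-14],20],
    [[-0.5,0,0],[-2,38,-15],20],
    [[-0.5,0,0],[0,38,-15],20],
    [[-0.5,0,0],[0,38,-14],20],
    [[-0.5,0,0],[0,38,-12],20],
    [[-0.5,0,0],[0,30,-8],20],
  ],
)

```text
time: 11.0
eef_pos: [0.533, -0.1226, 0.0574]
tool_rot: [2.209, 0.009, -2.22]
wrist_force: [-0.0, -0.6, -2.8]
gripper_width: 0.466
```

servo_tool(
  series=[
    [[0,0,0],[0,12,0],20],
    [[0,0,0],[0,0,0],20],
    [[0,0,0],[0,0,0],20],
  ],
)

```text
time: 11.3
eef_pos: [0.5319, -0.1384, 0.0548]
tool_rot: [2.209, 0.003, -2.226]
wrist_force: [-1.3, 0.7, -2.7]
gripper_width: 0.463
```

```bash
python3 - <<'E'
from h import *
where()
show(plan(((545.5,-139.5,10),-89.65),op=20,step=20))
E
```

```text
t 11.3 [ 531.9 -138.4   54.8] yaw -89.7 tilt [-0.008 -0.002] F [-1.3  0.7 -2.7] w 43.6
[[[-0.0, 0.1, -0.0], [14.9, 0.4, -4.6], 20], [[-0.0, 0.1, -0.0], [14.9, 0.4, -4.6], 20], [[-0.0, 0.1, -0.0], [14.9, 0.4, -4.6], 20]]
```

servo_tool(
  series=[
    [[0,0.2,0],[15,0.4,-4.6],20],
    [[0,0.2,0],[15,0.4,-4.6],20],
    [[0,0,0],[15,0.4,-4.6],20],
    [[0,0,0],[12,0,0],20],
    [[0,0,0],[0,0,0],20],
  ],
)

```text
time: 11.8
eef_pos: [0.5457, -0.1337, -0.0085]
tool_rot: [2.213, 0.013, -2.216]
wrist_force: [-1.1, -0.2, -2.2]
gripper_width: 0.465
```

```bash
python3 - <<'E'
from h import *
where()
show(plan(((545.5,-139.5,-20),-89.65),op=20,step=20))
E
```

```text
t 11.8 [ 545.7 -133.7   -8.5] yaw -89.3 tilt [-0.001 -0.001] F [-1.1 -0.2 -2.2] w 43.7
[[[0.4, 0.1, -0.0], [11.5, 5.8, 0.3], 20]]
```

servo_tool(
  series=[
    [[-0.2,0,0],[3,3.5,0],20],
    [[-0.2,0,0],[3,3.5,0],20],
    [[0,0,0],[2,0,0],20],
    [[0,0,0],[0,0,0],20],
  ],
)

```text
time: 12.2
eef_pos: [0.546, -0.1408, -0.0169]
tool_rot: [2.21, 0.022, -2.212]
wrist_force: [-0.4, -0.1, -0.7]
gripper_width: 0.462
```

```bash
python3 - <<'E'
from h import *
where()
show(plan(((545.5,-139.5,-20),-89.65),op=20,step=20))
E
```

```text
t 12.2 [ 546.  -140.8  -16.9] yaw -88.8 tilt [-0.001 -0.001] F [-0.4 -0.1 -0.7] w 43.4
[[[0.8, 0.1, -0.0], [3.1, -1.3, 0.4], 20]]
```

servo_tool(
  series=[
    [[0.8,0,0],[1.5,-1.3,0.3],20],
    [[0,0,0],[1.5,0,0],20],
  ],
)

```text
time: 12.4
eef_pos: [0.546, -0.1397, -0.0193]
tool_rot: [2.219, 0.004, -2.218]
wrist_force: [-0.2, -0.4, -2.3]
gripper_width: 0.464
```

```bash
python3 - <<'E'
from h import *
where()
E
```

```text
t 12.4 [ 546.  -139.7  -19.3] yaw -89.7 tilt [ 0.    -0.001] F [-0.2 -0.4 -2.3] w 43.6
```

servo_tool(
  series=[
    [[0,0,0],[1,0,0],20],
    [[0,0,0],[0,0,0],58],
    [[0,0,0],[0,0,0],58],
    [[0,0,0],[0,0,0],58],
  ],
)

```text
time: 12.8
eef_pos: [0.5466, -0.1397, -0.0199]
tool_rot: [2.22, 0.004, -2.217]
wrist_force: [0.2, -0.4, -0.1]
gripper_width: 0.615
```

servo_tool(
  series=[
    [[0,0,0],[-15,0,0],58],
    [[0,0,0],[-30,0,0],58],
    [[0,0,0],[-45,0,0],58],
    [[0,0,0],[-45,0,0],58],
    [[0,0,0],[-40,0,0],58],
    [[0,0,0],[0,0,0],58],
  ],
)

```text
time: 13.4
eef_pos: [0.5459, -0.1378, 0.1667]
tool_rot: [2.219, 0.008, -2.215]
wrist_force: [0.9, 0.1, -0.1]
gripper_width: 0.616
```

```bash
cat >> h.py <<'E'
def scan(c,names,lim=225):
    """top faces by generous masks; uses approx world pos (mm) and top height"""
    h=cv2.cvtColor(c["frame"],cv2.COLOR_RGB2HSV);H,S,V=[h[...,i].astype(int) for i in range(3)];yy,xx=np.mgrid[:400,:640]
    for n,(x,y,z) in names.items():
        q=np.array([proj(c,(x/1000+a,y/1000+b,z)) for a in(-.07,.07) for b in(-.04,.04)])
        roi=(xx>q[:,0].min())&(xx<q[:,0].max())&(yy>q[:,1].min())&(yy<min(q[:,1].max(),lim))
        k=dict(black=(V<62),orange=(S>215)&(V>150)&(H<20),white=(S<70)&(V>170),green=(H>48)&(H<85)&(S>70)&(V>100),strop=(V>115)&(V<190)&(H>9)&(H<18)&(S>110)&(S<175),plate=((S<90)&(V>95))|((H>95)&(H<130)&(V>40)))[n]&roi
        k=cv2.morphologyEx(k.astype(np.uint8),cv2.MORPH_CLOSE if n=="plate" else cv2.MORPH_OPEN,np.ones((5,5) if n=="plate" else (3,3)))
        print(n,*rect(c,k,z,proj(c,(x/1000,y/1000,z))))
E
python3 - <<'E'
from h import *
where();c=cam("wrist");save(c,"pics/w8.png")
scan(c,dict(black=(546,-139.5,.036),plate=(546,-51,.038),strop=(548,-403,.038),orange=(572,255,.028)))
show(plan(((572,256,60),-92.4),op=62,step=42))
E
```

```text
t 13.4 [ 545.9 -137.8  166.7] yaw -89.5 tilt [ 0.002 -0.   ] F [ 0.9  0.1 -0.1] w 57.9
black [ 5.482e+02 -1.388e+02  1.045e+02  4.210e+01 -1.000e-01] 3025
plate [ 5.507e+02 -5.580e+01  1.091e+02  4.810e+01  2.000e-01] 3591
strop [ 5.530e+02 -4.030e+02  1.081e+02  4.350e+01  3.000e-01] 3252
orange [566.2 234.5 104.5  24.  -15.8] 972
[[[0.3, 0.0, 0.0], [10.4, -39.4, -3.0], 62], [[0.3, 0.0, 0.0], [10.4, -39.4, -2.8], 62], [[0.3, 0.0, 0.0], [10.4, -39.4, -2.6], 62], [[0.3, 0.0, 0.0], [10.4, -39.4, -2.4], 62], [[0.3, 0.0, 0.0], [10.4, -39.4, -2.2], 62], [[0.3, 0.0, 0.0], [10.4, -39.4, -2.0], 62], [[0.3, 0.0, 0.0], [10.4, -39.4, -1.8], 62], [[0.3, 0.0, 0.0], [10.4, -39.4, -1.6], 62]]
[[[0.3, 0.0, 0.0], [10.4, -39.5, -1.4], 62], [[0.3, 0.0, 0.0], [10.4, -39.5, -1.2], 62]]
```

servo_tool(
  series=[
    [[0.3,0,0],[10,-25,-3],60],
    [[0.3,0,0],[10,-36,-3],60],
    [[0.3,0,0],[10,-42,-3],60],
    [[0.3,0,0],[10,-44,-2],60],
    [[0.3,0,0],[10,-44,-2],60],
    [[0.3,0,0],[10,-44,-2],60],
    [[0.3,0,0],[10,-44,-2],60],
    [[0.3,0,0],[10,-44,-2],60],
  ],
)

```text
time: 14.25
eef_pos: [0.5667, 0.1877, 0.0791]
tool_rot: [-2.194, 0.057, 2.204]
wrist_force: [1.3, -0.4, 0.2]
gripper_width: 0.64
```

servo_tool(
  series=[
    [[0.3,0,0],[10,-36,-1],60],
    [[0.3,0,0],[5,-20,-1],60],
    [[0,0,0],[0,0,0],60],
    [[0,0,0],[0,0,0],60],
  ],
)

```text
time: 14.65
eef_pos: [0.5662, 0.2524, 0.0593]
tool_rot: [-2.185, 0.058, 2.211]
wrist_force: [0.2, -0.6, 0.3]
gripper_width: 0.639
```

```bash
python3 - <<'E'
from h import *
where();c=cam("wrist");save(c,"pics/w9.png")
scan(c,dict(orange=(572,255.8,.028),white=(577,347.5,.028)),lim=300)
c4=cv2.imread("pics/w4.png")
show(plan(((572,255.8,20),-92.4),op=60,step=15))
E
```

```text
t 14.7 [566.2 252.4  59.3] yaw -92.8 tilt [-0.012 -0.003] F [ 0.2 -0.6  0.3] w 60.1
orange [573.4 256.9 109.3  43.1  -2.4] 5971
white [578.3 347.5 108.6  43.9   5.4] 6018
[[[-0.1, 0.2, -0.1], [13.1, -1.3, -2.0], 60], [[-0.1, 0.2, -0.1], [13.1, -1.3, -2.0], 60], [[-0.1, 0.2, -0.1], [13.1, -1.3, -2.0], 60]]
```

servo_tool(
  series=[
    [[-0.1,0.2,0],[13,-1.4,-2.2],60],
    [[-0.1,0.3,0],[13,-1.4,-2.2],60],
    [[0,0.2,0],[13,-1.4,-2.2],60],
    [[0,0,0],[8,0,0],60],
    [[0,0,0],[0,0,0],60],
  ],
)

```text
time: 15.2
eef_pos: [0.5739, 0.2514, 0.0076]
tool_rot: [-2.2, 0.062, 2.197]
wrist_force: [0.1, -0.1, -0.5]
gripper_width: 0.642
```

```bash
python3 - <<'E'
from h import *
where()
show(plan(((572.8,256.3,-28),-92.4),op=60,step=14))
E
```

```text
t 15.2 [573.9 251.4   7.6] yaw -92.9 tilt [ 0.001 -0.006] F [ 0.1 -0.1 -0.5] w 60.3
[[[-0.2, -0.0, -0.1], [11.9, -1.7, 0.5], 60], [[-0.2, -0.0, -0.1], [11.9, -1.7, 0.5], 60], [[-0.2, -0.0, -0.1], [11.9, -1.6, 0.4], 60]]
```

servo_tool(
  series=[
    [[-0.4,0,-0.3],[6,-5,0.8],60],
    [[-0.2,0,0],[10,0,0.3],60],
    [[0,0,0],[10,0,0],60],
    [[0,0,0],[9,0,0],60],
    [[0,0,0],[0,0,0],60],
  ],
)

```text
time: 15.7
eef_pos: [0.5735, 0.2572, -0.0301]
tool_rot: [-2.204, 0.042, 2.199]
wrist_force: [-0.5, -0.1, -0.3]
gripper_width: 0.64
```

servo_tool(
  series=[
    [[0,0,0],[0,0,0],20],
    [[0,0,0],[0,0,0],20],
    [[0,0,0],[0,0,0],20],
    [[0,0,0],[0,0,0],20],
  ],
  grip_force=25,
)

```text
time: 16.1
eef_pos: [0.5734, 0.257, -0.0303]
tool_rot: [-2.204, 0.043, 2.199]
wrist_force: [0.5, 0.1, -1.6]
gripper_width: 0.464
```

```bash
python3 - <<'E'
from h import *
where()
E
```

```text
t 16.1 [573.4 257.  -30.3] yaw -92.2 tilt [0.002 0.   ] F [ 0.5  0.1 -1.6] w 43.6
```

servo_tool(
  series=[
    [[0,0,0],[-15,0,0],20],
    [[0,0,0],[-25,0,0],20],
    [[0,0,0],[-30,0,0],20],
    [[0,0,0],[-20,10,0],20],
    [[0,0,0],[0,30,0],20],
    [[-0.3,0,0],[0,40,1],20],
    [[-0.3,0,0],[0,42,2],20],
    [[-0.3,0,0],[0,43,2],20],
  ],
)

```text
time: 16.9
eef_pos: [0.5618, 0.0952, 0.0709]
tool_rot: [-2.22, 0.008, 2.207]
wrist_force: [1.0, 0.1, -2.6]
gripper_width: 0.465
```

servo_tool(
  series=[
    [[-0.3,0,0],[0,43,3],20],
    [[-0.3,0,0],[0,43,3],20],
    [[-0.3,0,0],[0,43,3],20],
    [[-0.3,0,0],[0,43,3],20],
    [[-0.3,0,0],[0,42,3],20],
    [[-0.3,0,0],[0,36,3],20],
    [[0,0,0],[0,22,3],20],
    [[0,0,0],[0,0,0],20],
  ],
)

```text
time: 17.7
eef_pos: [0.5388, -0.195, 0.0791]
tool_rot: [2.226, 0.015, -2.2]
wrist_force: [0.1, 1.2, -2.0]
gripper_width: 0.465
```

```bash
python3 - <<'E'
from h import *
where()
show(plan(((547.1,-227.5,30),-89.65),op=20,step=20))
E
```

```text
t 17.7 [ 538.8 -195.    79.1] yaw -89.2 tilt [ 0.012 -0.001] F [ 0.1  1.2 -2. ] w 43.7
[[[0.2, -0.2, -0.0], [16.4, 10.8, -2.4], 20], [[0.2, -0.2, -0.0], [16.4, 10.9, -2.5], 20], [[0.2, -0.2, -0.0], [16.4, 10.9, -2.6], 20]]
```

servo_tool(
  series=[
    [[0.2,-0.3,0],[10,12,-3],20],
    [[0.2,-0.3,0],[16,12,-3],20],
    [[0,0,0],[16,9,-2],20],
    [[0,0,0],[16,0,0],20],
    [[0,0,0],[10,0,0],20],
    [[0,0,0],[0,0,0],20],
  ],
)

```text
time: 18.3
eef_pos: [0.549, -0.2275, 0.0078]
tool_rot: [2.217, 0.01, -2.214]
wrist_force: [0.5, 1.1, -2.6]
gripper_width: 0.469
```

```bash
python3 - <<'E'
from h import *
where()
show(plan(((547.1,-227.5,-21),-89.65),op=20,step=40))
E
```

```text
t 18.3 [ 549.  -227.5    7.8] yaw -89.4 tilt [ 0.001 -0.001] F [ 0.5  1.1 -2.6] w 44.0
[[[0.3, -0.1, -0.1], [28.8, -0.0, 2.0], 20]]
```

servo_tool(
  series=[
    [[0.3,0,0],[8,0,1.5],20],
    [[0,0,0],[9,0,0.5],20],
    [[0,0,0],[8,0,0],20],
    [[0,0,0],[0,0,0],20],
  ],
)

```text
time: 18.7
eef_pos: [0.5474, -0.2261, -0.0185]
tool_rot: [2.22, 0.006, -2.215]
wrist_force: [-0.3, 0.4, -2.2]
gripper_width: 0.468
```

```bash
python3 - <<'E'
from h import *
where()
show(plan(((547.1,-227.5,-22),-89.65),op=20,step=40))
E
```

```text
t 18.7 [ 547.4 -226.1  -18.5] yaw -89.6 tilt [ 0.002 -0.001] F [-0.3  0.4 -2.2] w 44.0
[[[0.0, -0.1, -0.1], [3.5, 1.4, 0.3], 20]]
```

servo_tool(
  series=[
    [[0,0,0],[1.8,1.6,0.2],20],
    [[0,0,0],[1.6,0,0],20],
    [[0,0,0],[0,0,0],20],
  ],
)

```text
time: 19.0
eef_pos: [0.5476, -0.228, -0.0218]
tool_rot: [2.22, 0.006, -2.214]
wrist_force: [0.4, -0.2, -2.4]
gripper_width: 0.467
```

servo_tool(
  series=[
    [[0,0,0],[0,0,0],58],
    [[0,0,0],[0,0,0],58],
    [[0,0,0],[0,0,0],58],
    [[0,0,0],[-10,0,0],58],
    [[0,0,0],[-30,0,0],58],
    [[0,0,0],[-40,0,0],58],
    [[0,0,0],[-30,0,0],58],
    [[0,0,0],[0,0,0],58],
  ],
)

```text
time: 19.8
eef_pos: [0.548, -0.2272, 0.0959]
tool_rot: [2.222, 0.007, -2.211]
wrist_force: [0.1, 0.4, -0.5]
gripper_width: 0.615
```

```bash
python3 - <<'E'
from h import *
where();c=cam("wrist");save(c,"pics/w10.png")
scan(c,dict(orange=(546,-227.5,.036),black=(546,-139.5,.036),plate=(546,-51,.038),strop=(548,-403,.038)),lim=250)
show(plan(((577.8,347.5,80),-84.7),op=58,step=44))
E
```

```text
t 19.8 [ 548.  -227.2   95.9] yaw -89.5 tilt [ 0.005 -0.002] F [ 0.1  0.4 -0.5] w 57.8
orange [ 5.493e+02 -2.270e+02  1.032e+02  4.260e+01  5.000e-01] 4580
black [ 5.49e+02 -1.49e+02  9.93e+01  3.26e+01 -1.00e-01] 2208
plate [ 5.517e+02 -6.030e+01  1.087e+02  5.660e+01  4.000e-01] 6474
strop [ 5.311e+02 -4.032e+02  6.220e+01  4.340e+01  4.000e-01] 2285
[[[-0.3, -0.0, -0.0], [1.0, -41.0, -2.5], 58], [[-0.3, -0.0, -0.0], [1.0, -41.0, -2.7], 58], [[-0.3, -0.0, -0.0], [1.0, -41.0, -3.0], 58], [[-0.3, -0.0, -0.0], [1.0, -41.0, -3.2], 58], [[-0.3, -0.0, -0.0], [1.0, -41.0, -3.5], 58], [[-0.3, -0.0, -0.0], [1.0, -40.9, -3.7], 58], [[-0.3, -0.0, -0.0], [1.0, -40.9, -4.0], 58], [[-0.3, -0.0, -0.0], [1.0, -40.9, -4.2], 58]]
[[[-0.3, -0.0, -0.0], [1.0, -40.9, -4.5], 58], [[-0.3, -0.0, -0.0], [1.0, -40.8, -4.7], 58], [[-0.3, -0.0, -0.0], [1.0, -40.8, -5.0], 58], [[-0.3, -0.0, -0.0], [1.0, -40.8, -5.2], 58], [[-0.3, -0.0, -0.0], [1.0, -40.7, -5.5], 58], [[-0.3, -0.0, -0.0], [1.0, -40.7, -5.7], 58]]
```

servo_tool(
  series=[
    [[-0.3,0,0],[1,-25,-2],60],
    [[-0.3,0,0],[1,-36,-3],60],
    [[-0.3,0,0],[1,-42,-3],60],
    [[-0.3,0,0],[1,-44,-3],60],
    [[-0.3,0,0],[1,-44,-4],60],
    [[-0.3,0,0],[1,-44,-4],60],
    [[-0.3,0,0],[1,-44,-4],60],
    [[-0.3,0,0],[1,-44,-4],60],
  ],
)

```text
time: 20.65
eef_pos: [0.5635, 0.0998, 0.0815]
tool_rot: [2.198, 0.039, -2.203]
wrist_force: [0.2, 0.7, -0.4]
gripper_width: 0.638
```

servo_tool(
  series=[
    [[-0.4,0,0],[1,-44,-5],60],
    [[-0.4,0,0],[1,-44,-5],60],
    [[-0.4,0,0],[1,-44,-5],60],
    [[-0.4,0,0],[1,-38,-5],60],
    [[-0.4,0,0],[1,-28,-5],60],
    [[-0.4,0,0],[1,-15,-5],60],
    [[0,0,0],[0,0,0],60],
    [[0,0,0],[0,0,0],60],
  ],
)

```text
time: 21.45
eef_pos: [0.5752, 0.3294, 0.0684]
tool_rot: [2.16, 0.095, -2.185]
wrist_force: [0.5, 0.3, -0.4]
gripper_width: 0.637
```

```bash
python3 - <<'E'
from h import *
where();c=cam("wrist");save(c,"pics/w11.png")
scan(c,dict(white=(577.8,347.5,.028),green=(445,351.5,.028)),lim=300)
show(plan(((577.8,347.5,25),-84.7),op=60,step=15))
E
```

```text
t 21.4 [575.2 329.4  68.4] yaw -84.8 tilt [-0.011 -0.004] F [ 0.5  0.3 -0.4] w 59.8
white [578.  348.9 107.7  42.6   5.2] 5457Traceback (most recent call last):
  File "<stdin>", line 3, in <module>
  File "h.py", line 67, in scan
    print(n,*rect(c,k,z,proj(c,(x/1000,y/1000,z))))
             ~~~~^^^^^^^^^^^^^^^^^^^^^^^^^^^^^^^^^
  File "h.py", line 43, in rect
    ok=[i for i in range(1,n) if st[i,4]>60]; i=min(ok,key=lambda i:np.hypot(*(ce[i]-near)))
                                                ~~~^^^^^^^^^^^^^^^^^^^^^^^^^^^^^^^^^^^^^^^^^
ValueError: min() iterable argument is empty
```

servo_tool(
  series=[
    [[0,0.2,0],[8,-6,-1.5],60],
    [[0,0.3,0],[13,-6,-1.5],60],
    [[0,0.2,0],[13,-6,-1.5],60],
    [[0,0,0],[13,0,0],60],
    [[0,0,0],[8,0,0],60],
    [[0,0,0],[0,0,0],60],
  ],
)

```text
time: 22.1
eef_pos: [0.5783, 0.3448, 0.0069]
tool_rot: [2.175, 0.089, -2.173]
wrist_force: [0.1, -1.0, 0.4]
gripper_width: 0.641
```

```bash
python3 - <<'E'
from h import *
where()
show(plan(((578,348,-28.5),-84.8),op=60,step=14))
E
```

```text
t 22.1 [578.3 344.8   6.9] yaw -85.0 tilt [ 0.001 -0.006] F [ 0.1 -1.   0.4] w 60.2
[[[-0.1, -0.0, -0.1], [11.8, -1.1, 0.0], 60], [[-0.1, -0.0, -0.1], [11.8, -1.1, 0.0], 60], [[-0.1, -0.0, -0.1], [11.8, -1.1, -0.0], 60]]
```

servo_tool(
  series=[
    [[-0.2,0,-0.3],[7,-3,0],60],
    [[0,0,0],[10,0,0],60],
    [[0,0,0],[10,0,0],60],
    [[0,0,0],[7,0,0],60],
    [[0,0,0],[0,0,0],60],
  ],
)

```text
time: 22.6
eef_pos: [0.5784, 0.3476, -0.0299]
tool_rot: [2.176, 0.099, -2.174]
wrist_force: [-0.2, -0.5, 1.0]
gripper_width: 0.636
```

servo_tool(
  series=[
    [[0,0,0],[0,0,0],20],
    [[0,0,0],[0,0,0],20],
    [[0,0,0],[0,0,0],20],
    [[0,0,0],[0,0,0],20],
  ],
  grip_force=25,
)

```text
time: 23.0
eef_pos: [0.5786, 0.3477, -0.0294]
tool_rot: [2.176, 0.099, -2.174]
wrist_force: [-0.0, 0.6, -3.6]
gripper_width: 0.467
```

```bash
python3 - <<'E'
from h import *
where()
E
```

```text
t 23.0 [578.6 347.7 -29.4] yaw -84.8 tilt [0.001 0.   ] F [-0.   0.6 -3.6] w 43.9
```

servo_tool(
  series=[
    [[0,0,0],[-15,0,0],20],
    [[0,0,0],[-25,0,0],20],
    [[0,0,0],[-30,0,0],20],
    [[0,0,0],[-30,10,0],20],
    [[0,0,0],[-5,30,0],20],
    [[0.4,0,0],[0,40,4],20],
    [[0.4,0,0],[0,42,4],20],
    [[0.4,0,0],[0,44,4],20],
  ],
)

```text
time: 23.8
eef_pos: [0.5794, 0.1847, 0.0879]
tool_rot: [2.188, 0.093, -2.177]
wrist_force: [0.7, -1.2, -2.8]
gripper_width: 0.469
```

servo_tool(
  series=[
    [[0.4,0,0],[0,45,3],20],
    [[0.4,0,0],[0,45,3],20],
    [[0.4,0,0],[0,45,3],20],
    [[0.4,0,0],[0,45,3],20],
    [[0.4,0,0],[0,45,3],20],
    [[0.4,0,0],[0,45,3],20],
    [[0.4,0,0],[0,45,3],20],
    [[0.4,0,0],[0,45,3],20],
  ],
)

```text
time: 24.6
eef_pos: [0.5749, -0.1901, 0.0972]
tool_rot: [2.225, 0.029, -2.194]
wrist_force: [1.3, -0.5, -3.2]
gripper_width: 0.466
```

```bash
python3 - <<'E'
from h import *
where()
show(plan(((547.6,-315.5,60),-89.65),op=20,step=40))
E
```

```text
t 24.6 [ 574.9 -190.1   97.2] yaw -88.6 tilt [0.014 0.002] F [ 1.3 -0.5 -3.2] w 43.8
[[[0.3, -0.2, 0.0], [9.2, 31.2, 7.7], 20], [[0.3, -0.2, 0.0], [9.2, 31.2, 7.6], 20], [[0.3, -0.2, 0.0], [9.2, 31.2, 7.4], 20], [[0.3, -0.2, 0.0], [9.3, 31.3, 7.2], 20]]
```

servo_tool(
  series=[
    [[0.3,-0.2,0],[5,33,7],20],
    [[0.3,-0.3,0],[8,33,7],20],
    [[0.3,-0.3,0],[8,28,7],20],
    [[0,0,0],[8,18,7],20],
    [[0,0,0],[5,0,0],20],
    [[0,0,0],[0,0,0],20],
  ],
)

```text
time: 25.2
eef_pos: [0.5465, -0.3146, 0.0675]
tool_rot: [2.224, -0.002, -2.216]
wrist_force: [0.0, 0.0, -4.4]
gripper_width: 0.462
```

```bash
python3 - <<'E'
from h import *
where()
show(plan(((547.6,-315.5,10),-89.65),op=20,step=15))
E
```

```text
t 25.2 [ 546.5 -314.6   67.5] yaw -90.0 tilt [ 0.004 -0.003] F [ 0.   0.  -4.4] w 43.4
[[[-0.1, -0.1, -0.0], [14.4, 0.2, -0.2], 20], [[-0.1, -0.1, -0.0], [14.4, 0.2, -0.2], 20], [[-0.1, -0.1, -0.0], [14.4, 0.2, -0.3], 20], [[-0.1, -0.1, -0.0], [14.4, 0.2, -0.3], 20]]
```

servo_tool(
  series=[
    [[-0.1,-0.1,0],[14,0.2,-0.2],20],
    [[-0.1,-0.1,0],[15,0.2,-0.2],20],
    [[-0.1,0,0],[15,0.2,-0.2],20],
    [[0,0,0],[15,0.2,0],20],
    [[0,0,0],[10,0,0],20],
    [[0,0,0],[5,0,0],20],
    [[0,0,0],[0,0,0],20],
  ],
)

```text
time: 25.9
eef_pos: [0.5484, -0.3107, -0.0132]
tool_rot: [2.214, 0.013, -2.215]
wrist_force: [0.2, -0.1, -2.1]
gripper_width: 0.463
```

```bash
python3 - <<'E'
from h import *
where()
show(plan(((547.6,-315.5,-21.2),-89.65),op=20,step=15))
E
```

```text
t 25.9 [ 548.4 -310.7  -13.2] yaw -89.3 tilt [-0.    -0.001] F [ 0.2 -0.1 -2.1] w 43.5
[[[0.4, 0.0, -0.0], [8.0, 4.8, 0.9], 20]]
```

servo_tool(
  series=[
    [[0.4,0,0],[2,4.6,0.7],20],
    [[0,0,0],[3,0,0],20],
    [[0,0,0],[2,0,0],20],
    [[0,0,0],[0,0,0],20],
  ],
)

```text
time: 26.3
eef_pos: [0.5485, -0.3165, -0.0195]
tool_rot: [2.22, 0.003, -2.217]
wrist_force: [-0.4, 0.5, -2.5]
gripper_width: 0.467
```

```bash
python3 - <<'E'
from h import *
where()
show(plan(((547.6,-315.5,-21.2),-89.65),op=20,step=15))
E
```

```text
t 26.3 [ 548.5 -316.5  -19.5] yaw -89.7 tilt [ 0.001 -0.002] F [-0.4  0.5 -2.5] w 43.9
[[[-0.1, -0.1, -0.1], [1.6, -1.0, 0.9], 20]]
```

servo_tool(
  series=[
    [[0,0,0],[1,-1,0.8],20],
    [[0,0,0],[0.6,0,0],20],
    [[0,0,0],[0,0,0],20],
  ],
)

```text
time: 26.6
eef_pos: [0.5479, -0.3156, -0.0207]
tool_rot: [2.22, 0.002, -2.216]
wrist_force: [-0.0, -0.1, -2.5]
gripper_width: 0.464
```

servo_tool(
  series=[
    [[0,0,0],[0,0,0],58],
    [[0,0,0],[0,0,0],58],
    [[0,0,0],[0,0,0],58],
    [[0,0,0],[-10,0,0],58],
    [[0,0,0],[-30,0,0],58],
    [[0,0,0],[-45,0,0],58],
    [[0,0,0],[-45,-15,-10],58],
    [[0,0,0],[-45,-20,-15],58],
  ],
)

```text
time: 27.4
eef_pos: [0.5684, -0.2815, 0.156]
tool_rot: [-2.216, -0.002, 2.227]
wrist_force: [0.5, -0.5, 0.4]
gripper_width: 0.618
```

servo_tool(
  series=[
    [[0,0,0],[-40,-20,-15],45],
    [[0,0,0],[-30,-20,-15],45],
    [[0,0,0],[0,0,0],45],
    [[0,0,0],[0,0,0],45],
  ],
)

```text
time: 27.8
eef_pos: [0.603, -0.2367, 0.2394]
tool_rot: [2.225, 0.002, -2.21]
wrist_force: [0.3, -1.9, -0.4]
gripper_width: 0.476
```

```bash
python3 - <<'E'
from h import *
where();c=cam("wrist");save(c,"pics/w12.png")
scan(c,dict(orange=(546,-227.5,.036),black=(546,-139.5,.036),white=(547,-315.5,.036),plate=(546,-51,.038),strop=(548,-403,.038)),lim=300)
E
```

```text
t 27.8 [ 603.  -236.7  239.4] yaw -89.7 tilt [ 0.006 -0.003] F [ 0.3 -1.9 -0.4] w 44.8
orange [ 546.9 -226.6  108.    41.     0.7] 1935
black [ 553.6 -159.3   76.3    9.    -2.2] 222
white [ 5.480e+02 -3.140e+02  1.063e+02  4.400e+01  3.000e-01] 1717
plate [ 5.487e+02 -5.820e+01  1.178e+02  5.270e+01  2.000e-01] 2632
strop [ 5.471e+02 -4.034e+02  1.187e+02  4.380e+01  4.000e-01] 2250
```

View pics/w12.png

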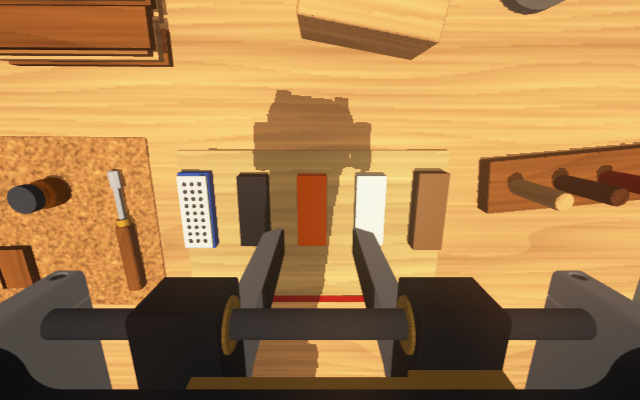

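The view shows plate, black, orange, white and strop evenly spaced and parallel, at columns 196, 254, 312, 370 and 430. Next is the slurry stone.

```bash
python3 - <<'E'
from h import *
show(plan(((452,322,95),-73.5),op=50,step=38))
E
```

```text
[[[-1.0, -0.0, -0.0], [8.9, -35.0, 9.3], 50], [[-1.0, -0.0, -0.0], [8.9, -35.1, 8.7], 50], [[-1.0, -0.0, -0.0], [8.9, -35.3, 8.1], 50], [[-1.0, -0.0, -0.0], [8.9, -35.4, 7.4], 50], [[-1.0, -0.0, -0.0], [8.9, -35.5, 6.8], 50], [[-1.0, -0.0, -0.0], [8.9, -35.6, 6.2], 50], [[-1.0, -0.0, -0.0], [8.9, -35.7, 5.5], 50], [[-1.0, -0.0, -0.0], [9.0, -35.8, 4.9], 50]]
[[[-1.0, -0.0, -0.0], [9.0, -35.9, 4.3], 50], [[-1.0, -0.0, -0.0], [9.0, -36.0, 3.6], 50], [[-1.0, -0.0, -0.0], [9.0, -36.0, 3.0], 50], [[-1.0, -0.0, -0.0], [9.0, -36.1, 2.4], 50], [[-1.0, -0.0, -0.0], [9.0, -36.1, 1.7], 50], [[-1.0, -0.0, -0.0], [9.0, -36.1, 1.1], 50], [[-1.0, -0.0, -0.0], [9.0, -36.2, 0.4], 50], [[-1.0, -0.0, -0.0], [9.0, -36.2, -0.2], 50]]
```

servo_tool(
  series=[
    [[-1,0,0],[9,-35,9],50],
    [[-1,0,0],[9,-35,9],50],
    [[-1,0,0],[9,-35,8],50],
    [[-1,0,0],[9,-35,8],50],
    [[-1,0,0],[9,-36,7],50],
    [[-1,0,0],[9,-36,7],50],
    [[-1,0,0],[9,-36,6],50],
    [[-1,0,0],[9,-36,5],50],
  ],
)

```text
time: 28.65
eef_pos: [0.5177, 0.0405, 0.1566]
tool_rot: [2.147, 0.14, -2.156]
wrist_force: [-0.1, -0.5, 0.7]
gripper_width: 0.532
```

servo_tool(
  series=[
    [[-1,0,0],[9,-36,4],50],
    [[-1,0,0],[9,-36,4],50],
    [[-1,0,0],[9,-36,3],50],
    [[-1,0,0],[9,-36,2],50],
    [[-1,0,0],[9,-36,2],50],
    [[-1,0,0],[9,-30,1],50],
    [[-1,0,0],[5,-20,0],50],
    [[0,0,0],[0,0,0],50],
  ],
)

```text
time: 29.45
eef_pos: [0.4507, 0.2672, 0.0872]
tool_rot: [2.065, 0.264, -2.1]
wrist_force: [1.1, -0.8, -0.0]
gripper_width: 0.535
```

```bash
python3 - <<'E'
from h import *
where();c=cam("wrist");save(c,"pics/w13.png")
scan(c,dict(green=(445,351.5,.028)),lim=300)
show(plan(((445,351.5,40),-72.9),op=50,step=20))
show(plan(((445,351.5,10),-72.9),op=50,step=20))
E
```

```text
t 29.4 [450.7 267.2  87.2] yaw -75.3 tilt [-0.016 -0.006] F [ 1.1 -0.8 -0. ] w 50.3
green [443.1 359.   58.8  16.9  20. ] 725
[[[-0.5, 0.2, -0.0], [9.4, -16.9, -3.3], 50], [[-0.5, 0.2, -0.0], [9.4, -16.9, -3.4], 50], [[-0.5, 0.2, -0.0], [9.4, -16.9, -3.5], 50], [[-0.5, 0.2, -0.0], [9.4, -16.8, -3.6], 50], [[-0.5, 0.2, -0.0], [9.4, -16.8, -3.7], 50]]
[[[-0.4, 0.2, -0.0], [12.8, -14.1, -2.8], 50], [[-0.4, 0.2, -0.0], [12.8, -14.1, -2.9], 50], [[-0.4, 0.2, -0.0], [12.8, -14.1, -3.0], 50], [[-0.4, 0.2, -0.0], [12.8, -14.0, -3.0], 50], [[-0.4, 0.2, -0.0], [12.9, -14.0, -3.1], 50], [[-0.4, 0.2, -0.0], [12.9, -14.0, -3.1], 50]]
```

servo_tool(
  series=[
    [[-0.5,0.2,0],[5,-18,-3],50],
    [[-0.5,0.2,0],[5,-20,-4],50],
    [[-0.5,0.2,0],[8,-20,-4],50],
    [[-0.5,0.2,0],[10,-15,-4],50],
    [[-0.4,0.2,0],[15,-6,-3],50],
    [[0,0,0],[15,0,0],50],
    [[0,0,0],[5,0,0],50],
    [[0,0,0],[0,0,0],50],
  ],
)

```text
time: 30.3
eef_pos: [0.4522, 0.335, 0.0178]
tool_rot: [2.064, 0.283, -2.07]
wrist_force: [-0.7, 0.1, 0.8]
gripper_width: 0.534
```

```bash
python3 - <<'E'
from h import *
where();c=cam("wrist");save(c,"pics/w14.png")
scan(c,dict(green=(445,351.5,.028)),lim=330)
show(plan(((445,351.5,-28),-72.9),op=50,step=12))
E
```

```text
t 30.3 [452.2 335.   17.8] yaw -73.9 tilt [-0.001 -0.009] F [-0.7  0.1  0.8] w 50.2
green [445.3 353.4  57.9  27.5  17.4] 2543
[[[-0.2, 0.0, -0.1], [9.2, -3.7, 0.5], 50], [[-0.2, 0.0, -0.1], [9.2, -3.7, 0.5], 50], [[-0.2, 0.0, -0.1], [9.2, -3.6, 0.5], 50], [[-0.2, 0.0, -0.1], [9.2, -3.6, 0.4], 50], [[-0.2, 0.0, -0.1], [9.2, -3.6, 0.4], 50]]
```

servo_tool(
  series=[
    [[-0.4,0,-0.3],[0,-7,1],50],
    [[-0.4,0,-0.2],[3,-7,1],50],
    [[0,0,0],[3,-4,0.5],50],
    [[0,0,0],[0,0,0],50],
  ],
)

```text
time: 30.75
eef_pos: [0.4452, 0.3526, 0.0131]
tool_rot: [2.061, 0.308, -2.065]
wrist_force: [-0.1, 0.0, 0.1]
gripper_width: 0.532
```

```bash
python3 - <<'E'
from h import *
where()
show(plan(((445.1,352,-28),-72.8),op=50,step=12))
E
```

```text
t 30.8 [445.2 352.6  13.1] yaw -73.1 tilt [-0.002  0.001] F [-0.1  0.   0.1] w 50.0
[[[-0.1, 0.0, 0.0], [10.3, 0.2, 0.0], 50], [[-0.1, 0.0, 0.0], [10.3, 0.2, 0.0], 50], [[-0.1, 0.0, 0.0], [10.3, 0.2, 0.1], 50], [[-0.1, 0.0, 0.0], [10.3, 0.2, 0.1], 50]]
```

servo_tool(
  series=[
    [[-0.1,0,0],[10,0.3,0],50],
    [[-0.1,0,0],[10,0.3,0],50],
    [[0,0,0],[10,0,0],50],
    [[0,0,0],[9,0,0],50],
    [[0,0,0],[0,0,0],50],
  ],
)

```text
time: 31.25
eef_pos: [0.4451, 0.3516, -0.03]
tool_rot: [2.058, 0.311, -2.063]
wrist_force: [0.2, 0.6, 0.1]
gripper_width: 0.531
```

servo_tool(
  series=[
    [[0,0,0],[0,0,0],10],
    [[0,0,0],[0,0,0],10],
    [[0,0,0],[0,0,0],10],
    [[0,0,0],[0,0,0],10],
  ],
  grip_force=20,
)

```text
time: 31.65
eef_pos: [0.4452, 0.3519, -0.0297]
tool_rot: [2.059, 0.311, -2.063]
wrist_force: [-0.3, 0.2, -0.8]
gripper_width: 0.32
```

```bash
python3 - <<'E'
from h import *
where()
show(plan(((450,352,90),-72.8),((547,-300,90),-89.65),op=10,step=40))
E
```

```text
t 31.6 [445.2 351.9 -29.7] yaw -72.9 tilt [-0.002  0.   ] F [-0.3  0.2 -0.8] w 30.1
[[[-0.0, 0.0, 0.0], [-39.9, 0.4, -1.5], 10], [[-0.0, 0.0, 0.0], [-39.9, 0.4, -1.5], 10], [[-0.0, 0.0, 0.0], [-39.9, 0.4, -1.5], 10], [[1.0, -0.0, 0.0], [0.0, 38.3, 5.9], 10], [[1.0, -0.0, 0.0], [0.0, 38.4, 5.2], 10], [[1.0, -0.0, 0.0], [0.0, 38.5, 4.6], 10], [[1.0, -0.0, 0.0], [0.0, 38.6, 3.9], 10], [[1.0, -0.0, 0.0], [0.0, 38.6, 3.2], 10]]
[[[1.0, -0.0, 0.0], [0.0, 38.7, 2.6], 10], [[1.0, -0.0, 0.0], [0.0, 38.7, 1.9], 10], [[1.0, -0.0, 0.0], [0.0, 38.8, 1.2], 10], [[1.0, -0.0, 0.0], [0.0, 38.8, 0.5], 10], [[1.0, -0.0, 0.0], [0.0, 38.8, -0.1], 10], [[1.0, -0.0, 0.0], [0.0, 38.8, -0.8], 10], [[1.0, -0.0, 0.0], [0.0, 38.7, -1.5], 10], [[1.0, -0.0, 0.0], [0.0, 38.7, -2.1], 10]]
[[[1.0, -0.0, 0.0], [0.0, 38.7, -2.8], 10], [[1.0, -0.0, 0.0], [0.0, 38.6, -3.5], 10], [[1.0, -0.0, 0.0], [0.0, 38.6, -4.1], 10], [[1.0, -0.0, 0.0], [0.0, 38.5, -4.8], 10]]
```

servo_tool(
  series=[
    [[0,0,0],[-15,0,0],10],
    [[0,0,0],[-30,0,0],10],
    [[0,0,0],[-35,0,-1],10],
    [[0,0,0],[-30,10,0],10],
    [[1,0,0],[-10,25,4],10],
    [[1,0,0],[0,38,5],10],
    [[1,0,0],[0,39,5],10],
    [[1,0,0],[0,39,4],10],
  ],
)

```text
time: 32.45
eef_pos: [0.4687, 0.204, 0.1033]
tool_rot: [2.099, 0.255, -2.094]
wrist_force: [-0.0, -0.2, -1.4]
gripper_width: 0.317
```

servo_tool(
  series=[
    [[1,0,0],[0,39,3],10],
    [[1,0,0],[0,40,3],10],
    [[1,0,0],[0,40,2],10],
    [[1,0,0],[0,40,1],10],
    [[1,0,0],[0,40,0],10],
    [[1,0,0],[0,40,0],10],
    [[1,0,0],[0,40,-1],10],
    [[1,0,0],[0,40,-2],10],
  ],
)

```text
time: 33.25
eef_pos: [0.5193, -0.1237, 0.1127]
tool_rot: [2.184, 0.105, -2.161]
wrist_force: [1.0, 0.3, -0.8]
gripper_width: 0.319
```

```bash
python3 - <<'E'
from h import *
where()
show(plan(((547,-312,70),-89.65),op=10,step=40))
E
```

```text
t 33.2 [ 519.3 -123.7  112.7] yaw -84.5 tilt [0.011 0.001] F [ 1.   0.3 -0.8] w 30.0
[[[1.0, -0.1, 0.0], [8.6, 38.0, -1.8], 10], [[1.0, -0.1, 0.0], [8.6, 38.0, -2.5], 10], [[1.0, -0.1, 0.0], [8.6, 37.9, -3.2], 10], [[1.0, -0.1, 0.0], [8.6, 37.9, -3.9], 10], [[1.0, -0.1, 0.0], [8.6, 37.8, -4.6], 10]]
```

servo_tool(
  series=[
    [[1,-0.1,0],[5,38,-2],10],
    [[1,-0.1,0],[7,38,-3],10],
    [[1,-0.2,0],[8,38,-4],10],
    [[1,-0.2,0],[8,34,-4],10],
    [[1,-0.1,0],[8,22,-5],10],
    [[0,0,0],[0,8,0],10],
    [[0,0,0],[0,0,0],10],
    [[0,0,0],[0,0,0],10],
  ],
)

```text
time: 34.05
eef_pos: [0.549, -0.312, 0.0851]
tool_rot: [2.225, -0.002, -2.215]
wrist_force: [0.9, -0.1, -1.4]
gripper_width: 0.316
```

```bash
python3 - <<'E'
from h import *
where()
show(plan(((547.3,-315,20),-89.65),op=10,step=15))
E
```

```text
t 34.0 [ 549.  -312.    85.1] yaw -89.9 tilt [ 0.004 -0.003] F [ 0.9 -0.1 -1.4] w 29.7
[[[-0.1, -0.1, -0.0], [13.0, 0.6, 0.4], 10], [[-0.1, -0.1, -0.0], [13.0, 0.6, 0.4], 10], [[-0.1, -0.1, -0.0], [13.0, 0.6, 0.4], 10], [[-0.1, -0.1, -0.0], [13.0, 0.6, 0.4], 10], [[-0.1, -0.1, -0.0], [13.0, 0.6, 0.3], 10]]
```

servo_tool(
  series=[
    [[0,-0.1,0],[13,1,0.5],10],
    [[0,-0.1,0],[14,1,0.5],10],
    [[0,0,0],[14,1,0.5],10],
    [[0,0,0],[14,1,0],10],
    [[0,0,0],[10,1,0],10],
    [[0,0,0],[4,0,0],10],
    [[0,0,0],[0,0,0],10],
  ],
)

```text
time: 34.75
eef_pos: [0.5474, -0.313, 0.0102]
tool_rot: [2.217, 0.006, -2.218]
wrist_force: [-0.5, -0.8, -0.0]
gripper_width: 0.316
```

```bash
python3 - <<'E'
from h import *
where()
show(plan(((547.4,-315,2.8),-89.65),op=10,step=15))
E
```

```text
t 34.8 [ 547.4 -313.    10.2] yaw -89.6 tilt [-0.    -0.001] F [-0.5 -0.8 -0. ] w 29.7
[[[0.0, 0.0, -0.1], [7.4, 2.0, 0.0], 10]]
```

servo_tool(
  series=[
    [[0,0,0],[2.5,2,0],10],
    [[0,0,0],[2.5,0,0],10],
    [[0,0,0],[1.5,0,0],10],
    [[0,0,0],[0,0,0],10],
  ],
)

```text
time: 35.15
eef_pos: [0.5481, -0.3156, 0.0042]
tool_rot: [2.219, 0.005, -2.216]
wrist_force: [0.2, -0.8, -1.5]
gripper_width: 0.319
```

```bash
python3 - <<'E'
from h import *
where()
E
```

```text
t 35.1 [ 548.1 -315.6    4.2] yaw -89.6 tilt [ 0.001 -0.002] F [ 0.2 -0.8 -1.5] w 30.0
```

servo_tool(
  series=[
    [[0,0,0],[1.2,-0.5,0.5],10],
    [[0,0,0],[0.5,0,0],10],
    [[0,0,0],[0,0,0],42],
    [[0,0,0],[0,0,0],42],
    [[0,0,0],[0,0,0],42],
    [[0,0,0],[-10,0,0],42],
    [[0,0,0],[-30,0,0],42],
    [[0,0,0],[-45,0,0],42],
  ],
)

```text
time: 35.95
eef_pos: [0.5451, -0.3135, 0.0865]
tool_rot: [2.214, 0.01, -2.224]
wrist_force: [0.0, -0.2, -0.3]
gripper_width: 0.446
```

servo_tool(
  series=[
    [[0,0,0],[-30,-25,0],42],
    [[0,0,0],[0,-40,4],42],
    [[0,0,0],[0,-44,6],42],
    [[0,0,0],[0,-44,6],42],
    [[0,0,0],[0,-44,6],42],
    [[0,0,0],[0,-44,6],42],
    [[0,0,0],[0,-44,6],42],
    [[0,0,0],[0,-30,6],42],
  ],
)

```text
time: 36.75
eef_pos: [0.506, 0.0068, 0.1293]
tool_rot: [2.229, -0.008, -2.208]
wrist_force: [0.2, -0.6, -0.3]
gripper_width: 0.443
```

servo_tool(
  series=[
    [[0,0,0],[0,-20,4],42],
    [[0,0,0],[0,0,0],42],
    [[0,0,0],[0,0,0],42],
  ],
)

```text
time: 37.05
eef_pos: [0.5013, 0.0324, 0.1317]
tool_rot: [2.228, -0.0, -2.2]
wrist_force: [-0.0, 0.4, 0.6]
gripper_width: 0.449
```

```bash
python3 - <<'E'
from h import *
where();c=cam("wrist");save(c,"pics/w15.png")
scan(c,dict(black=(546,-139.5,.036),plate=(546,-51,.038)),lim=300)
E
```

```text
t 37.0 [501.3  32.4 131.7] yaw -89.6 tilt [ 0.013 -0.007] F [-0.   0.4  0.6] w 42.2Traceback (most recent call last):
  File "<stdin>", line 3, in <module>
  File "h.py", line 67, in scan
    print(n,*rect(c,k,z,proj(c,(x/1000,y/1000,z))))
             ~~~~^^^^^^^^^^^^^^^^^^^^^^^^^^^^^^^^^
  File "h.py", line 43, in rect
    ok=[i for i in range(1,n) if st[i,4]>60]; i=min(ok,key=lambda i:np.hypot(*(ce[i]-near)))
                                                ~~~^^^^^^^^^^^^^^^^^^^^^^^^^^^^^^^^^^^^^^^^^
ValueError: min() iterable argument is empty
```

View pics/w15.png

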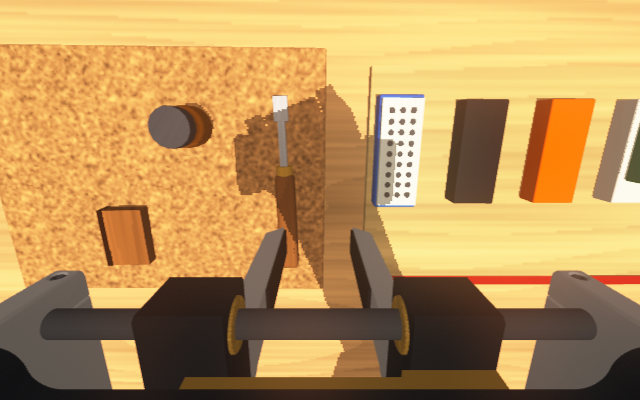

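The gouge's blade tip is at (279,95), the ferrule at (286,172), and the handle runs down to about (292,268). Jar and offcut are undisturbed, and black and orange sit in place.

```bash
python3 - <<'E'
from h import *
where();c=cam("wrist");im=c["frame"];h=cv2.cvtColor(im,cv2.COLOR_RGB2HSV)
for r in(185,200,215,225):
    print(r,h[r,268:306].tolist()[::3])
for u,z in(((279.5,95.5),.016),((286,176),.026),((286,180),.026),((287,225),.026)):print(u,(ray(c,u,z)[:2]*1000).round(1))
g=h.astype(int);H,S,V=g[...,0],g[...,1],g[...,2]
for r in range(180,236,8):
    e=np.abs(np.diff(V[r,262:312]));i=np.argsort(e)[-4:]+262;print(r,sorted(i.tolist()))
E
```

```text
t 37.1 [501.4  32.3 131.7] yaw -89.6 tilt [ 0.013 -0.007] F [ 0.6  0.4 -0.1] w 42.1
185 [[14, 167, 154], [14, 171, 145], [13, 170, 126], [12, 181, 111], [12, 184, 115], [12, 186, 114], [12, 180, 106], [12, 180, 105], [12, 181, 100], [13, 170, 129], [14, 169, 146], [14, 167, 131], [14, 168, 138]]
200 [[16, 161, 235], [17, 156, 241], [17, 158, 241], [12, 182, 108], [12, 180, 109], [13, 186, 107], [12, 180, 106], [12, 181, 107], [12, 183, 107], [12, 175, 102], [14, 168, 156], [14, 168, 132], [14, 167, 156]]
215 [[17, 159, 239], [16, 162, 235], [17, 154, 243], [13, 175, 175], [13, 189, 181], [13, 185, 110], [12, 180, 109], [12, 182, 108], [12, 182, 112], [12, 179, 94], [14, 168, 147], [14, 168, 143], [13, 166, 158]]
225 [[17, 157, 240], [17, 154, 245], [15, 164, 229], [14, 171, 194], [12, 184, 177], [13, 188, 193], [12, 187, 158], [12, 181, 110], [12, 183, 114], [13, 182, 101], [14, 168, 147], [13, 166, 141], [14, 168, 150]]
(279.5, 95.5) [603.  74.]
(286, 176) [518.1  67.8]
(286, 180) [513.6  67.9]
(287, 225) [460.7  67.9]
180 [271, 273, 274, 294]
188 [274, 294, 295, 298]
196 [273, 274, 294, 295]
204 [269, 275, 276, 295]
212 [276, 278, 279, 296]
220 [276, 277, 282, 283]
228 [277, 283, 286, 287]
```

servo_tool(
  series=[
    [[-0.5,-0.3,0],[20,-10,5],42],
    [[-0.5,-0.3,0],[25,-13,5],42],
    [[-0.5,-0.2,0],[25,-10,5],42],
    [[-0.5,0,0],[25,0,2],42],
    [[-0.5,0,0],[20,0,0],42],
    [[0,0,0],[0,0,0],42],
    [[0,0,0],[0,0,0],42],
  ],
)

```text
time: 37.85
eef_pos: [0.4867, 0.0573, 0.0133]
tool_rot: [2.196, 0.033, -2.198]
wrist_force: [0.0, 1.1, -0.4]
gripper_width: 0.447
```

```bash
python3 - <<'E'
from h import *
where();c=cam("wrist");save(c,"pics/w16.png");g=cv2.cvtColor(c["frame"],cv2.COLOR_RGB2HSV).astype(int);V=g[...,2];S=g[...,1]
u=proj(c,(.483,.0687,.026));print(u,proj(c,(.603,.074,.016)))
x0=int(u[0])
for r in range(110,250,16):
    e=cv2.GaussianBlur(c["frame"],(3,3),0)[r].astype(int);d=np.abs(np.diff(e,axis=0)).sum(1)[x0-45:x0+45];i=np.argsort(d)[-6:]+x0-45;print(r,sorted(i.tolist()))
show(plan(((483,68.7,10),-87),op=42,step=15))
E
```

```text
t 37.9 [486.7  57.3  13.3] yaw -87.8 tilt [-0.001 -0.009] F [ 0.   1.1 -0.4] w 42.1
(np.float64(303.5019828542078), np.float64(232.7143252446979)) (np.float64(300.73638194770825), np.float64(55.78981222604395))
110 [269, 271, 272, 294, 295, 306]
126 [294, 295, 296, 305, 306, 307]
142 [294, 295, 296, 306, 307, 308]
158 [295, 296, 306, 307, 316, 321]
174 [268, 273, 282, 288, 289, 315]
190 [281, 282, 286, 287, 316, 317]
206 [286, 287, 316, 317, 324, 325]
222 [260, 270, 286, 287, 316, 317]
238 [258, 280, 281, 285, 286, 288]
[[[-0.8, 0.1, -0.5], [3.3, -11.8, 3.4], 42]]
```

Handle centre is at column 301.5, which gives y ≈ 70 and an axis of about 2°. I correct and descend.

servo_tool(
  series=[
    [[0,0,-0.3],[0,-6.5,1.5],42],
    [[0,0,-0.2],[4,-6,1.5],42],
    [[0,0,0],[4,0,0],42],
    [[0,0,0],[0,0,0],42],
  ],
)

```text
time: 38.3
eef_pos: [0.485, 0.0701, 0.0074]
tool_rot: [2.207, 0.041, -2.199]
wrist_force: [0.4, 0.1, -0.5]
gripper_width: 0.45
```

```bash
python3 - <<'E'
from h import *
where();show(plan(((483,70,-28),-87.7),op=42,step=12))
E
```

```text
t 38.3 [485.   70.1   7.4] yaw -87.9 tilt [0.003 0.   ] F [ 0.4  0.1 -0.5] w 42.3
[[[-0.1, -0.1, 0.0], [11.8, -0.0, 0.7], 42], [[-0.1, -0.1, 0.0], [11.8, -0.0, 0.7], 42], [[-0.1, -0.1, 0.0], [11.8, -0.0, 0.7], 42]]
```

servo_tool(
  series=[
    [[0,-0.1,0],[10,0,0.7],42],
    [[0,-0.1,0],[10,0,0.7],42],
    [[0,0,0],[9,0,0.6],42],
    [[0,0,0],[6,0,0],42],
    [[0,0,0],[0,0,0],42],
  ],
)

```text
time: 38.8
eef_pos: [0.4832, 0.0697, -0.0306]
tool_rot: [2.203, 0.04, -2.203]
wrist_force: [-5.0, -3.0, 27.8]
gripper_width: 0.445
```

servo_tool(
  series=[
    [[0,0,0],[0,0,0],5],
    [[0,0,0],[0,0,0],5],
    [[0,0,0],[0,0,0],5],
    [[0,0,0],[0,0,0],5],
    [[0,0,0],[0,0,0],5],
  ],
  grip_force=25,
)

```text
time: 39.3
eef_pos: [0.4846, 0.0709, -0.0304]
tool_rot: [2.204, 0.041, -2.2]
wrist_force: [-4.0, -0.9, 14.9]
gripper_width: 0.232
```

```bash
python3 - <<'E'
from h import *
where()
print(get_state()["q"].round(2))
show(plan(((483,70,90),-87.7),((437,-230,90),0.35),op=5,step=35,deg=8))
E
```

```text
t 39.3 [484.6  70.9 -30.4] yaw -87.8 tilt [ 0.002 -0.001] F [-4.  -0.9 14.9] w 21.8
[ 0.31  0.57 -0.63  2.07  0.54  0.67 -2.22]
[[[-0.0, -0.0, -0.0], [-30.1, 0.2, 0.3], 5], [[-0.0, -0.0, -0.0], [-30.1, 0.2, 0.4], 5], [[-0.0, -0.0, -0.0], [-30.1, 0.2, 0.4], 5], [[-0.0, -0.0, -0.0], [-30.1, 0.2, 0.4], 5], [[-7.3, -0.0, 0.0], [0.0, 24.8, 4.8], 5], [[-7.3, -0.0, 0.0], [0.0, 24.0, 8.0], 5], [[-7.3, -0.0, 0.0], [0.0, 22.8, 11.0], 5], [[-7.3, -0.0, 0.0], [0.0, 21.2, 13.8], 5]]
[[[-7.3, -0.0, 0.0], [0.0, 19.3, 16.4], 5], [[-7.3, -0.0, 0.0], [0.0, 17.0, 18.7], 5], [[-7.3, -0.0, 0.0], [0.0, 14.5, 20.7], 5], [[-7.3, -0.0, 0.0], [0.0, 11.7, 22.4], 5], [[-7.3, -0.0, 0.0], [0.0, 8.8, 23.7], 5], [[-7.3, -0.0, 0.0], [0.0, 5.7, 24.6], 5], [[-7.3, -0.0, 0.0], [0.0, 2.5, 25.2], 5], [[-7.3, -0.0, 0.0], [0.0, -0.8, 25.3], 5]]
```

servo_tool(
  series=[
    [[0,0,0],[-15,0,0],5],
    [[0,0,0],[-30,0,0],5],
    [[0,0,0],[-35,0,0],5],
    [[0,0,0],[-30,5,0],5],
    [[-4,0,0],[-10,18,4],5],
    [[-7,0,0],[0,24,7],5],
    [[-7.3,0,0],[0,23,10],5],
    [[-7.3,0,0],[0,21,13],5],
  ],
)

```text
time: 40.1
eef_pos: [0.4671, -0.0243, 0.0976]
tool_rot: [1.938, 0.501, -1.935]
wrist_force: [-0.3, 0.2, -0.9]
gripper_width: 0.234
```

```bash
python3 - <<'E'
from h import *
where()
print(get_state()["q"].round(2))
show(plan(((437,-240,80),0.35),op=5,step=35,deg=8))
E
```

```text
t 40.1 [467.1 -24.3  97.6] yaw -60.9 tilt [ 0.002 -0.001] F [-0.3  0.2 -0.9] w 22.0
[ 0.75  0.35 -0.89  2.04  0.34  0.9  -1.39]
[[[-7.7, -0.0, -0.0], [2.2, 21.7, 16.4], 5], [[-7.7, -0.0, -0.0], [2.2, 19.4, 19.1], 5], [[-7.7, -0.0, -0.0], [2.2, 16.6, 21.5], 5], [[-7.7, -0.0, -0.0], [2.2, 13.6, 23.6], 5], [[-7.7, -0.0, -0.0], [2.2, 10.4, 25.2], 5], [[-7.7, -0.0, -0.0], [2.2, 6.9, 26.3], 5], [[-7.7, -0.0, -0.0], [2.2, 3.3, 27.0], 5], [[-7.7, -0.0, -0.0], [2.2, -0.3, 27.2], 5]]
```

servo_tool(
  series=[
    [[-7.7,0,0],[2,22,16],5],
    [[-7.7,0,0],[2,19,19],5],
    [[-7.7,0,0],[2,17,22],5],
    [[-7.7,0,0],[2,14,24],5],
    [[-7.7,0,0],[2,10,25],5],
    [[-7.7,0,0],[2,7,26],5],
    [[-7.7,0,0],[2,3,27],5],
  ],
)

```text
time: 40.8
eef_pos: [0.4422, -0.2211, 0.0874]
tool_rot: [1.267, 1.165, -1.268]
wrist_force: [0.8, 0.5, -1.8]
gripper_width: 0.233
```

```bash
python3 - <<'E'
from h import *
where()
print(get_state()["q"].round(2))
show(plan(((436.5,-247.5,40),0.35),op=5,step=25,deg=8))
E
```

```text
t 40.8 [ 442.2 -221.1   87.4] yaw -4.6 tilt [ 0.003 -0.003] F [ 0.8  0.5 -1.8] w 21.9
[ 1.24  0.48 -1.03  1.99  0.51  0.95 -0.13]
[[[-1.7, 0.1, -0.1], [15.8, -1.2, 8.9], 5], [[-1.7, 0.1, -0.1], [15.8, -1.5, 8.8], 5], [[-1.7, 0.1, -0.1], [15.8, -1.7, 8.8], 5]]
```

servo_tool(
  series=[
    [[-1.7,0,0],[16,-1.2,9],5],
    [[-1.7,0,0],[16,-1.5,8],5],
    [[-1,0,0],[16,-1.5,6],5],
    [[0,0,0],[10,0,0],5],
    [[0,0,0],[0,0,0],5],
    [[0,0,0],[0,0,0],5],
  ],
)

```text
time: 41.4
eef_pos: [0.4356, -0.2492, 0.0295]
tool_rot: [1.209, 1.204, -1.21]
wrist_force: [0.2, 0.2, -1.7]
gripper_width: 0.233
```

```bash
python3 - <<'E'
from h import *
where()
print(get_state()["q"].round(2))
show(plan(((436.5,-247.5,-18),0.35),op=5,step=12,deg=8))
E
```

```text
t 41.4 [ 435.6 -249.2   29.5] yaw -0.1 tilt [ 0.003 -0.004] F [ 0.2  0.2 -1.7] w 21.9
[ 1.22  0.59 -0.96  2.01  0.64  0.87 -0.09]
[[[-0.1, 0.1, -0.0], [11.9, 0.2, -0.5], 5], [[-0.1, 0.1, -0.0], [11.9, 0.2, -0.4], 5], [[-0.1, 0.1, -0.0], [11.9, 0.2, -0.4], 5], [[-0.1, 0.1, -0.0], [11.9, 0.2, -0.4], 5]]
```

servo_tool(
  series=[
    [[-0.1,0.1,0],[12,0.2,-0.4],5],
    [[-0.1,0.1,0],[12,0.2,-0.4],5],
    [[-0.1,0,0],[12,0.2,-0.4],5],
    [[0,0,0],[8,0,0],5],
    [[0,0,0],[0,0,0],5],
  ],
)

```text
time: 41.9
eef_pos: [0.4372, -0.2473, -0.0172]
tool_rot: [1.207, 1.208, -1.204]
wrist_force: [-0.6, -0.7, -1.9]
gripper_width: 0.229
```

```bash
python3 - <<'E'
from h import *
where()
E
```

```text
t 41.9 [ 437.2 -247.3  -17.2] yaw 0.2 tilt [ 0.004 -0.001] F [-0.6 -0.7 -1.9] w 21.6
```

servo_tool(
  series=[
    [[0,0.2,0],[2,0,0],5],
    [[0,0,0],[1.5,0,0],5],
    [[0,0,0],[0,0,0],5],
  ],
)

```text
time: 42.2
eef_pos: [0.4376, -0.2471, -0.0208]
tool_rot: [1.21, 1.211, -1.202]
wrist_force: [0.1, 0.0, -0.5]
gripper_width: 0.23
```

```bash
python3 - <<'E'
from h import *
where()
E
```

```text
t 42.2 [ 437.6 -247.1  -20.8] yaw 0.3 tilt [0.004 0.003] F [ 0.1  0.  -0.5] w 21.7
```

servo_tool(
  series=[
    [[0,0,0],[1,0,0],5],
    [[0,0,0],[0,0,0],42],
    [[0,0,0],[0,0,0],42],
    [[0,0,0],[0,0,0],42],
    [[0,0,0],[0,0,0],42],
    [[0,0,0],[-8,0,0],42],
    [[0,0,0],[-25,0,0],42],
    [[0,0,0],[-45,0,0],42],
  ],
)

```text
time: 43.0
eef_pos: [0.4355, -0.246, 0.0561]
tool_rot: [1.21, 1.217, -1.202]
wrist_force: [-0.6, -1.3, 0.5]
gripper_width: 0.449
```

servo_tool(
  series=[
    [[0,0,0],[-45,0,-10],42],
    [[0,0,0],[-45,0,-20],42],
    [[0,0,0],[-45,0,-30],42],
    [[0,0,0],[-45,0,-30],42],
    [[0,0,0],[-20,0,-30],42],
    [[0,0,0],[0,0,-20],42],
    [[0,0,0],[0,0,0],42],
    [[0,0,0],[0,0,0],42],
  ],
)

```text
time: 43.8
eef_pos: [0.4361, -0.1062, 0.261]
tool_rot: [1.205, 1.212, -1.198]
wrist_force: [-0.3, -0.8, -0.9]
gripper_width: 0.446
```

```bash
python3 - <<'E'
from h import *
where();c=cam("wrist");save(c,"pics/w17.png")
# expected corners overlay-free: print predicted pixel positions
for n,p in dict(black=(.546,-.1395,.036),orange=(.5465,-.2275,.036),white=(.547,-.3155,.036),slurry=(.547,-.3155,.060),strop=(.548,-.403,.038),plate=(.546,-.051,.038)).items():print(n,np.round(proj(c,p)))
E
```

```text
t 43.8 [ 436.1 -106.2  261. ] yaw 0.6 tilt [0.004 0.002] F [-0.3 -0.8 -0.9] w 41.9
black [389. 194.]
orange [385. 247.]
white [382. 294.]
slurry [385. 303.]
strop [379. 338.]
plate [394. 136.]
```

View pics/w17.png

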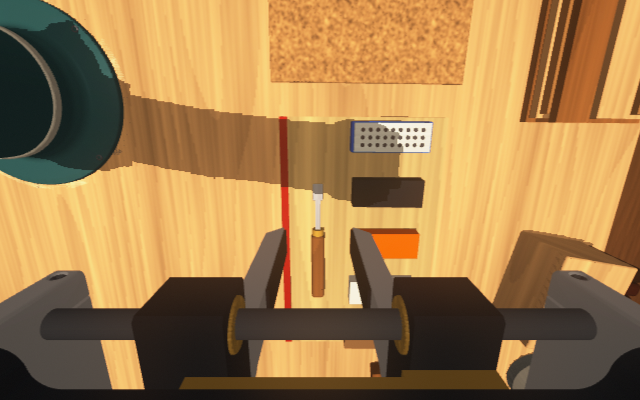

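The gouge lies crosswise between the red strip and the stones, blade tip at (317,185) and handle end at (318,297). The fingers hide the white and slurry stones, so I turn back for an unobstructed final view.

servo_tool(
  series=[
    [[6,0,0],[-5,20,5],42],
    [[8,0,0],[-5,22,10],42],
    [[8,0,0],[0,20,5],42],
    [[8,0,0],[0,18,0],42],
    [[8,0,0],[0,20,-10],42],
    [[8,0,0],[0,20,-15],42],
    [[8,0,0],[0,20,-15],42],
    [[8,0,0],[0,20,-20],42],
  ],
)

```text
time: 44.65
eef_pos: [0.6136, -0.1625, 0.2624]
tool_rot: [1.966, 0.458, -1.985]
wrist_force: [0.5, -1.0, 0.9]
gripper_width: 0.445
```

```bash
python3 - <<'E'
from h import *
where();show(plan(((640,-230,300),-90),op=94,step=40,deg=8))
E
```

```text
t 44.6 [ 613.6 -162.5  262.4] yaw -64.3 tilt [-0.01   0.005] F [ 0.5 -1.   0.9] w 41.9
[[[6.4, 0.1, 0.1], [-9.5, 18.0, 1.4], 94], [[6.4, 0.1, 0.1], [-9.5, 18.1, -0.6], 94], [[6.4, 0.1, 0.1], [-9.5, 17.9, -2.6], 94], [[6.4, 0.1, 0.1], [-9.4, 17.5, -4.7], 94]]
```

servo_tool(
  series=[
    [[6,0,0],[-9,18,1],94],
    [[6,0,0],[-9,18,-1],94],
    [[6,0,0],[-9,18,-3],94],
    [[5,0,0],[-9,14,-5],94],
    [[0,0,0],[0,0,0],94],
    [[0,0,0],[0,0,0],94],
    [[0,0,0],[0,0,0],94],
  ],
)

```text
time: 45.35
eef_pos: [0.6423, -0.2323, 0.2863]
tool_rot: [2.186, 0.046, -2.242]
wrist_force: [0.3, 0.9, -0.4]
gripper_width: 0.987
```

```bash
python3 - <<'E'
from h import *
where();c=cam("wrist");save(c,"pics/w18.png")
for n,p in dict(orange=(546,-227.5,.036),black=(546,-139.5,.036),white=(547,-315.5,.036),green=(547,-315,.060),plate=(546,-51,.038),strop=(548,-403,.038)).items():
    try: scan(c,{n:p},lim=300)
    except Exception as e: print(n,e)
u=proj(c,(.547,-.227,.03));a=c["frame"][max(0,int(u[1])-100):int(u[1])+130,180:460]
cv2.imwrite("pics/w18c.png",cv2.resize(a,None,fx=2.5,fy=2.5)[:,:,::-1])
E
```

```text
t 45.4 [ 642.3 -232.3  286.3] yaw -88.4 tilt [-0.026  0.013] F [ 0.3  0.9 -0.4] w 92.8
orange [ 547.3 -227.6  108.5   41.1    0.8] 1501
black [ 524.8 -160.2   44.6    5.2   -0.7] 81
white [ 5.480e+02 -3.140e+02  1.082e+02  4.410e+01  2.000e-01] 757
green [ 5.479e+02 -3.133e+02  5.770e+01  2.910e+01  5.000e-01] 618
plate [ 5.412e+02 -6.240e+01  1.336e+02  6.140e+01  4.000e-01] 2200
strop [ 5.518e+02 -4.033e+02  1.091e+02  4.380e+01  4.000e-01] 1381
```

View pics/w18c.png

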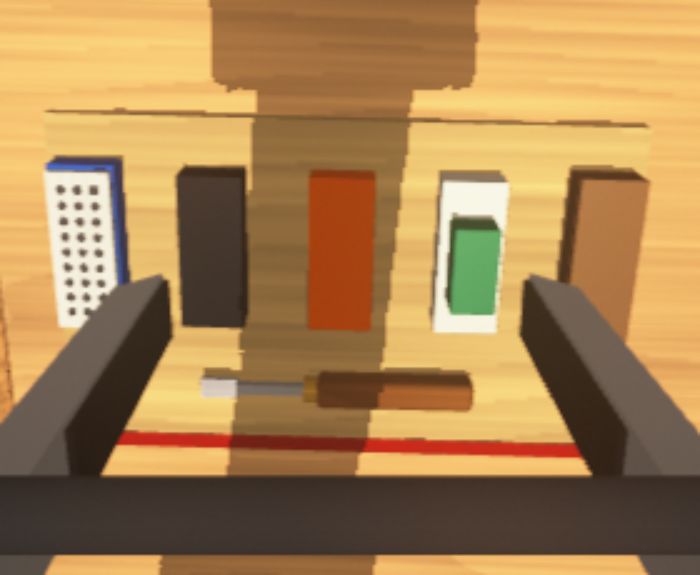

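The final view shows the full setup: plate, black, orange, white with the green stone centred on top, then the strop, and the gouge crosswise in the middle. The gripper is clear of everything, so I hand in.

```bash
python3 -c "
from h import *
where();print(arm.sign_off())"
```

```text
t 45.4 [ 642.2 -232.2  286.3] yaw -88.4 tilt [-0.026  0.013] F [-0.4  0.2 -0.4] w 93.6
the job is handed in; nothing more can be done
None
```

The board is set up and handed in at 45.4 s of the 125 s allowed, with the gripper clear of everything.

**Stones:** Black, orange and white stand in a row between the diamond plate and the strop. Orange measured y = -227.6 against a target of -227.5. White measured -314.0 against -315.5. Their angles to the board are within about 0.5°.

**Black stone:** The colour mask for black failed in the last picture. It rests on the check after placing (y = -138.8 against -139.5, angle -0.1°, ends partly cut off) and on its even look in the final view.

**Slurry stone:** It measured within 1 mm of the white stone's centre, at almost the same angle.

**Gouge:** It lies crosswise on the board between the stones and the red strip, roughly centred on orange. I checked its position in the final picture only, without measuring it.

**Jar:** I never touched it and saw it upright on the mat in the pictures before the gouge pick. The final views do not show it.

**Disagreements and contacts:**
- **Fingertips:** They ended about 34 mm short of the reported TCP, contrary to the description. My first two closes on the black stone therefore missed, in the air above it. A light probe on its top (13 N) confirmed the offset, and I corrected for it after that.
- **Mat contact:** The fingertips pressed the mat with about 28 N while picking up the gouge.
- **Plate mask:** Colour-mask readings of the plate also took in its sides in several pictures, so I did not rely on those.

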